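Set the sine plate on the tall gauge stack

ROBOT

A 6-joint arm with a two-finger parallel gripper is mounted at the origin on a cart in front of the work surface, level with it; the furniture and walls round the work are solid. World frame = base frame: x ahead of the robot, y to its left, z up, the work surface at z = 0. Lengths are in mm, angles in rad, forces in N, time in s.
With the tool pointing down it reaches from about 350 to 875 mm from the base axis. Payload 4.2 kg.
Tool frame: the origin (TCP) lies at the very end of the fingers, on their centre line; the grasp point (between the pads) lies 19 mm behind it; z points along the fingers, y is the direction in which the jaws open and shut (so a half turn about z gives the same grasp; the last joint's range is limited). The gripper opens to 85 mm and grips with 20 to 120 N. Pads are 22 mm wide; open, the fingers measure 114 mm over their backs; the gripper's body (76 mm by 85 mm) begins 54 mm behind the grasp point. The pads swing forward as they close: fully open they stand 13 mm farther back than shut.
Start: joints at [1.366, 0.385, 0.008, 0, -1.194, -0.259], TCP at [279.56, 558.968, 231.312] pointing down, gripper open.
Joint ranges: [-3.14, 3.14], [-1.21, 2.06], [-1.07, 1.41], [-3.16, 2.05], [-2.99, -0.16], [-3.1, 3.1]. Speed limits (rad/s): [2.79, 2.79, 3.14, 3.14, 3.14, 3.14].

INTERFACE

Orientations are given as a unit quaternion [x, y, z, w].
In Python, from bench import read_state, get_image, camera_params, job_done gives the robot as it stands.
- The arm moves only by the tool send_rows, never from a script. Its arguments are lists of equal length, an entry for each row: "translation": the shift along the tool's x, y, z in m, a list of three; "yaw": the turn about the tool's z in degrees; "fingers": the closure in counts, from 0 (fully open) to 255 (shut). A call has 1 to 12 rows; each row is the pose to reach, as a shift and turn from the pose measured when the call began, along the tool's axes at that moment; what a row does not reach only later rows make up. A row lasts 1/10 s, in which the tool goes at most 50 mm and 8.59 degrees, less where a joint would pass 70% of its speed; a pose out of reach is approached as far as the arm can. A call with a gripper value outside its range is refused whole. The fingers move at their own pace and stop on an object; the grip force is fixed at half the most. Time passes only in rows, so rows that repeat a pose let the fingers close. It gives the time, the measured TCP pose, the force and the opening at its end, in the units of the state.
- read_state(): the state, without advancing time (a new reading comes with each control period).
- get_image(name): name is "scene" or "top" or "wrist"; returns the picture (384x512x3 uint8, blue, green, red); there is no depth.
- camera_params(name): a dict with "mtx" (3x3 intrinsics, pixels), "rvec" (rotation vector, rad) and "tvec" (3), from world to camera coordinates, as OpenCV has them; the wrist camera has in their place "tool_from_camera" (4x4, takes a point from camera to tool coordinates, whose origin is the TCP and whose axes are the flange's). Camera axes: x right, y down, z forward; pixel columns grow to the right and rows downward; lengths in mm; the calibration is good to about 2 mm. A picture is of the moment at which its call begins: read the wrist's pose just before it. camera_params takes no time and is no camera call.
- job_done(): hands the job in, once; it reports no verdict.
The state is a dict: "clock": time; "joints": joint angles; "joint_vel": joint speeds; "joint_efforts": joint torques, N m; "position": TCP position; "ee_rot": TCP orientation; "contact_force": force on the tool from outside, world axes, zero at the start; "wrist_torque": the same for the moment, N m; "gripper_width": finger opening in mm.
Only numpy, scipy, OpenCV 4.12 (cv2) and the standard library are available. Lean on these libraries where they do the work, as an engineer would, in place of code of your own. Each camera call takes 0.05 s, during which the arm holds its last target.

TASK

Set the angle of the sine plate with the taller of the two gauge stacks: raise the stiff hinged plate by its red fin, slide the tall stack lengthwise through the sprung orange dust flap until its nose is fully home against the brass stop, then push the plate back down until its roller bears firmly on the stack, without forcing it. Finish with the stack lying flat and home under the plate, and leave the short stack and the tools where they are.

Things in the scene. Friction and masses are not known exactly. Their poses are not given: they have to be found in the camera images.
- sine_base: Fixed steel base of the sine fixture; place and yaw vary. Origin on the worktop under the roller line, +x to the hinge (away from the robot), z up. Its floor, on which the stack lies, is 12 mm above the origin. In front of the flap the floor is a tongue 30 mm wide from x = -155 mm to the portal: lay the stack there along x, then push it in. Fingers can pass down beside the tongue.
- portal (a point): Middle of the mouth of the blue portal in which the flap hangs, on the base's floor at base x = -50 mm. Portal 78 mm wide, x -57 to -46 mm, underside of its bar 36 mm and top 46 mm above the floor. Its mouth has flared guides from base x = -58 mm, about 48 mm apart, leading to steel side rails 35 mm apart and 8 mm tall that run in to the stop. Axes as the base.
- stop (a point): Middle of the foot of the brass end stop's face, on the base's floor at base x = +22 mm, hidden under the plate; the stop is 16 mm tall and faces -x. When fully home the tall stack touches it with its nose, so its centre is 65 mm before this point (base x = -43 mm, y = 0) and its tail at base x = -108 mm. Axes as the base.
- sine_tilt (a joint): Tilt of the sine plate, rad: 0 = level (lowest), grows as the free end rises, limit 0.40; starts at 0 to 0.04. Hinge axis along the base's y at base x = +150 mm, z = +34 mm. Stiff hinge (0.6 N m friction; its weight pulls it down with about 0.4 N m): the plate stays where it is left; lifting at the fin takes about 7 N, pushing down there 1 to 2 N.
- sine_plate: Aluminium plate 162 x 80 x 12 mm on that hinge. Origin on the hinge axis, x along the plate from the fin to the hinge, z square to the plate; underside at z = 0, top at z = +12 mm, free edge at x = -168 mm, fin and roller at x = -150 mm.
- roller_mount (a point): Point on the plate's underside above its steel roller (12 mm thick, 28 mm long). The roller's lowest point is 12 to 20 mm below this point: its foot is adjustable and locked, differs each run and is not reported. Lifting the level plate's free end by 24 mm (0.16 rad) or more surely clears the tall stack; the tilt at which the roller meets the stack (0.09 to 0.15 rad) must be felt.
- fin_center (a point): Centre of the red lifting fin on top of the plate above the roller: 30 mm long (plate x), 14 mm thick (plate y), 36 mm tall (18 mm above and below this point). It tilts with the plate. Pinch it across its 14 mm; its top may be pressed.
- dust_flap (a joint): Orange dust flap, rad, 48 mm wide, hung in the portal from a hinge 34 mm above the base's floor, lower edge 3 mm above the floor. 0 = shut; it swings inward (base +x) up to 1.45 rad when the nose of the stack pushes it (about 1 N), is sprung shut, and then lies on the stack at about 1.2 rad.
- tall_stack_center (a point): Centre of the tall gauge stack, the one to use: 16 mm aluminium bar below, 8 mm brass bar above; in all 130 mm long (its x), 30 mm wide (its y), 24 mm high, 0.2 to 0.33 kg. Loose on the worktop right of the fixture, roughly along the robot's x; either end may be the nose. Holding it within about 25 mm of its tail leaves room before portal and plate.
- tall_stack: The same tall gauge stack; this origin is at the centre of its underside.
- short_stack_center (a point): Centre of the short gauge stack (not to be used): 130 x 30 x 14 mm, 8 mm brass below, 6 mm aluminium above. The two stacks change places from run to run.
- chisel_a: Wooden-handled chisel lying on the right, a bystander, 248 mm long, origin under its middle.
- chisel_b: Black-handled chisel lying on the right, a bystander, 248 mm long, origin under its middle.
- screwdriver: Yellow screwdriver lying on the left, a bystander, 200 mm long, origin under its middle.
- tuner_tin: Round tin with a blue lid, 72 mm across and 28 mm high, on the left, a bystander; origin under its middle.

How it is judged:
By the outcome, as a careful person would: the job done as asked, in the order asked, and still so for the second after the job is handed in, with the robot touching nothing.
It also fails if it takes over 72 s, if anything falls off the work surface, if the arm or the gripper's body presses on something with over 40 N, if the wrist force passes 120 N, or if a joint passes its speed limit or range.

## Working session

There is one attempt and no reset: what is moved stays moved. The work goes in short steps, Python scripts to look and compute and a tool call to move; the robot and the scene stay as the last step left them, time stands still between calls to the robot, and variables do not carry over. Pictures are saved under pics/ and viewed, and the job is handed in when it is done.

Besides the shell and the picture viewer there is one more tool, called as name(argument=value, ...), one argument or row to a line, values as JSON. send_rows: Moves the arm, as the interface text tells. Its arguments: {"type":"object","properties":{"translation":{"type":"array","items":{"type":"array","items":{"type":"number"}}},"yaw":{"type":"array","items":{"type":"number"}},"fingers":{"type":"array","items":{"type":"number"}}},"required":["translation","yaw","fingers"]}

```bash
ls; mkdir -p pics
cat > h.py <<'E'
import numpy as np, cv2
from bench import read_state, get_image, camera_params, job_done
from scipy.spatial.transform import Rotation as R
def cam(name, st=None):
    p=camera_params(name); K=np.array(p["mtx"],float)
    if "rvec" in p:
        Rm=cv2.Rodrigues(np.array(p["rvec"],float))[0]; t=np.array(p["tvec"],float).ravel()
        return K,Rm,t
    T=np.array(p["tool_from_camera"],float)
    W=np.eye(4); W[:3,:3]=R.from_quat(st["ee_rot"]).as_matrix(); W[:3,3]=st["position"]
    M=np.linalg.inv(W@T); return K,M[:3,:3],M[:3,3]
def ray(c,uv):
    K,Rm,t=c; d=Rm.T@np.linalg.inv(K)@np.array([uv[0],uv[1],1.]); return -Rm.T@t, d/np.linalg.norm(d)
def onz(c,uv,z):
    o,d=ray(c,uv); return o+d*(z-o[2])/d[2]
def tri(rs):
    A=np.zeros((3,3));b=np.zeros(3)
    for o,d in rs:
        P=np.eye(3)-np.outer(d,d);A+=P;b+=P@o
    x=np.linalg.solve(A,b); return x,[float(np.linalg.norm((np.eye(3)-np.outer(d,d))@(x-o))) for o,d in rs]
def proj(c,X):
    K,Rm,t=c; q=K@(Rm@np.array(X,float)+t); return q[:2]/q[2]
E
python3 - <<'E'
from h import *
st=read_state(); print(st)
for n in("scene","top","wrist"):
    im=get_image(n); cv2.imwrite(f"pics/{n}0.png",im)
    p=camera_params(n); print(n,p)
    if n!="wrist":
        c=cam(n); print(-c[1].T@c[2])
E
```

```text
pics
{'clock': 0.0, 'joints': array([ 1.36558839e+00,  3.85585848e-01,  6.65407261e-03, -4.98728284e-04,
       -1.19398161e+00, -2.58614288e-01]), 'joint_vel': array([-0.00157225,  0.00064826,  0.00043913,  0.00108476, -0.00103699,
        0.00022624]), 'joint_efforts': array([ 4.99568318e-05, -3.92283297e+01,  1.88396269e+01,  4.18629751e+00,
       -4.63343487e-03, -7.27722362e-07]), 'position': array([279.32390567, 558.47755427, 230.21498142]), 'ee_rot': array([ 9.73207206e-01, -2.29927294e-01, -2.03426505e-04,  1.06433943e-03]), 'contact_force': array([-0.67364225, -0.60686717, -0.09443749]), 'wrist_torque': array([0.0798    , 0.00772557, 0.00461333]), 'gripper_width': 85.25217227020953}
scene {'mtx': array([[445.616821  ,   0.        , 249.05372844],
       [  0.        , 445.616821  , 186.52047188],
       [  0.        ,   0.        ,   1.        ]]), 'rvec': array([ 2.06484136, -1.27584101,  0.52283023]), 'tvec': array([-266.19439306,  424.3613742 , 1021.95952617])}
[-252.6852817  -425.29748262 1024.99536762]
top {'mtx': array([[356.80864737,   0.        , 252.78278963],
       [  0.        , 356.80864737, 191.93430517],
       [  0.        ,   0.        ,   1.        ]]), 'rvec': array([ 2.18263195, -2.03532934,  0.20389849]), 'tvec': array([ -43.44011219,  602.17651886, 1188.77181141])}
[ 352.77783698  -22.57137966 1285.58171789]
wrist {'mtx': array([[291.59011376,   0.        , 254.5361656 ],
       [  0.        , 291.59011376, 189.73858396],
       [  0.        ,   0.        ,   1.        ]]), 'tool_from_camera': array([[ 2.57274258e-04, -9.63357635e-01, -2.68220059e-01,
         6.83480625e+01],
       [ 9.99998904e-01, -1.43154018e-04,  1.47335175e-03,
        -1.51678923e+00],
       [-1.45776144e-03, -2.68220144e-01,  9.63356543e-01,
        -1.42353360e+02],
       [ 0.00000000e+00,  0.00000000e+00,  0.00000000e+00,
         1.00000000e+00]])}
```

View pics/scene0.png

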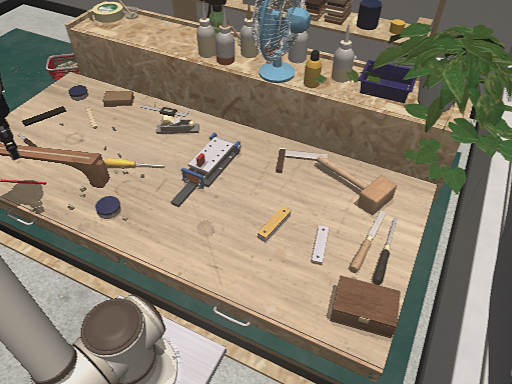

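View pics/top0.png

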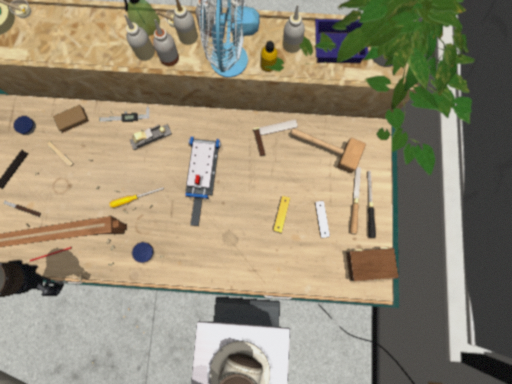

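View pics/wrist0.png

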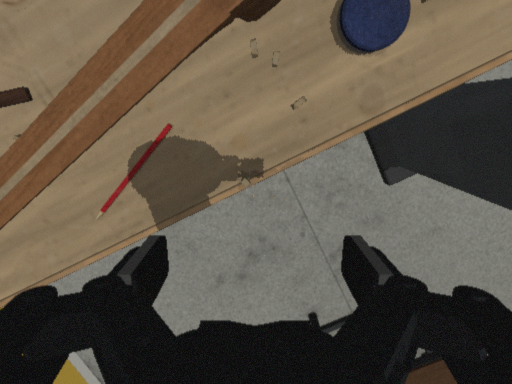

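The scene and top views show the brass-topped (tall) stack at about (275,223) in scene and (282,214) in top. The aluminium-topped short stack is at (320,244) / (322,219), and the red fin at (201,158) / (198,181).

```bash
cat > m1.py <<'E'
from h import *
res={}
for n in("scene","top"):
    im=cv2.imread(f"pics/{n}0.png"); hsv=cv2.cvtColor(im,cv2.COLOR_BGR2HSV)
    x0,y0,x1,y1={"scene":(160,120,345,275),"top":(170,120,345,250)}[n]
    cv2.imwrite(f"pics/{n}0c.png",cv2.resize(im[y0:y1,x0:x1],None,fx=4,fy=4,interpolation=cv2.INTER_CUBIC)[:600,:800])
    c=cam(n)
    for nm,lo,hi in(("yellow",(20,150,100),(32,255,255)),("red",(0,150,60),(8,255,255)),("red2",(172,150,60),(180,255,255)),("blue",(100,120,60),(125,255,255))):
        m=cv2.inRange(hsv,lo,hi); k=np.zeros_like(m); k[y0:y1,x0:x1]=m[y0:y1,x0:x1]
        cs,_=cv2.findContours(k,cv2.RETR_EXTERNAL,cv2.CHAIN_APPROX_NONE)
        for q in cs:
            if cv2.contourArea(q)<8: continue
            M=cv2.moments(q); r=cv2.minAreaRect(q)
            u=(M['m10']/M['m00'],M['m01']/M['m00'])
            print(n,nm,cv2.contourArea(q),np.round(u,1),np.round(cv2.boxPoints(r),1).tolist())
            res[n,nm]=u
            if nm=="yellow":
                P=np.array([onz(c,b[0],24)[:2] for b in q],np.float32)
                rr=cv2.minAreaRect(P);print("  world",rr,cv2.boxPoints(rr).round(1).tolist())
print(tri([ray(cam(n),res[n,"yellow"]) for n in("scene","top")]))
E
python3 m1.py
```

```text
scene red 16.0 [200.1 155.9] [[196.5, 157.5], [201.5, 152.5], [203.5, 154.5], [198.5, 159.5]]
scene blue 19.0 [191.8 172.1] [[181.60000610351562, 169.0], [182.3000030517578, 167.3000030517578], [201.39999389648438, 175.0], [200.6999969482422, 176.6999969482422]]
top yellow 207.5 [281.1 213.6] [[273.6000061035156, 229.60000610351562], [281.8999938964844, 196.1999969482422], [288.79998779296875, 197.89999389648438], [280.3999938964844, 231.39999389648438]]
  world ((539.5941162109375, -107.2073745727539), (25.164573669433594, 124.25997924804688), 79.12178802490234) [[476.20001220703125, -107.80000305175781], [598.2000122070312, -131.3000030517578], [603.0, -106.5999984741211], [481.0, -83.0999984741211]]
top red 17.5 [197.2 179.2] [[194.6999969482422, 182.5], [196.10000610351562, 175.60000610351562], [199.5, 176.3000030517578], [198.1999969482422, 183.1999969482422]]
top blue 42.5 [196.6 195.1] [[185.6999969482422, 195.89999389648438], [186.0, 192.5], [206.1999969482422, 194.5], [205.89999389648438, 197.89999389648438]]
top blue 8.5 [216.8 143.8] [[216.0, 147.0], [216.0, 140.0], [218.0, 140.0], [218.0, 147.0]]Traceback (most recent call last):
  File "m1.py", line 20, in <module>
    print(tri([ray(cam(n),res[n,"yellow"]) for n in("scene","top")]))
                          ~~~^^^^^^^^^^^^
KeyError: ('scene', 'yellow')
```

View pics/scene0c.png

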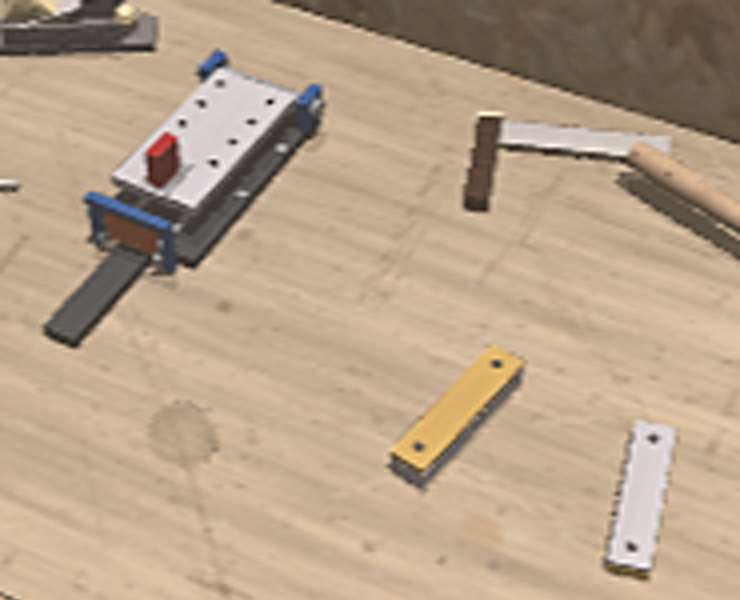

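View pics/top0c.png

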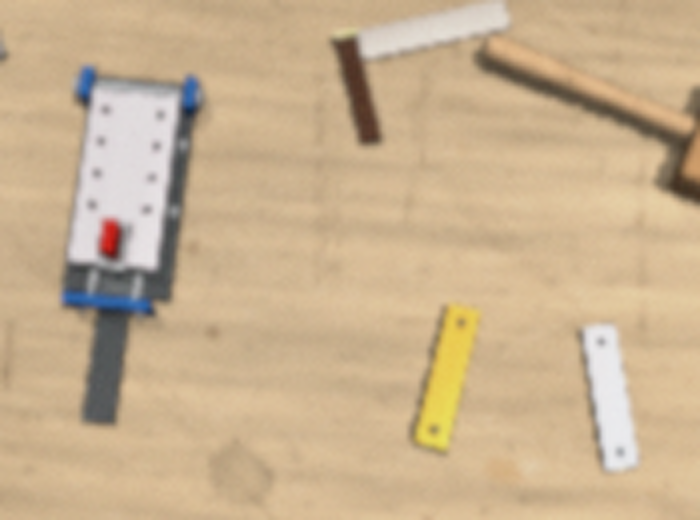

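Run:
```python
from h import *
c=cam("top"); s=cam("scene")
T=lambda u,v:(170+u/4,120+v/4); S=lambda u,v:(160+u/4,120+v/4)
print("tongue end",onz(c,T(99,422),12), onz(s,S(62,337),12))
print("portal mid top",tri([ray(c,T(108,299)),ray(s,S(132,209))]))
print("fin top",tri([ray(c,T(110,236)),ray(s,S(163,147))]))
print("hingeL/R",onz(c,T(87,80),45),onz(c,T(190,92),45))
pts=[(T(447,306),S(497,349)),(T(479,312),S(522,362)),(T(447,450),S(419,470)),(T(416,441),S(394,455))]
for a,b in pts: print(tri([ray(c,a),ray(s,b)]))
```

```text
tongue end [477.14821143 198.0037382   12.        ] [472.14348384 191.6839019   12.        ]
portal mid top (array([582.12683047, 193.25291895,  53.46648041]), [0.9685452489464715, 0.9685452489464376])
fin top (array([633.12857969, 192.87940713,  78.60109231]), [0.8345461801037384, 0.834546180103754])
hingeL/R [785.18948201 235.46857429  45.        ] [780.20383577 140.35099773  45.        ]
(array([ 605.8419101 , -109.91845148,   14.28195691]), [3.927497288998007, 3.9274972889978828])
(array([ 599.75551954, -136.03104474,   19.32738521]), [0.8722727274822618, 0.8722727274822258])
(array([ 472.58608502, -112.20651036,   20.28374372]), [1.0252690518833107, 1.0252690518832661])
(array([480.36507031, -86.50801517,  13.76151636]), [1.0574858941769472, 1.0574858941769276])
```

```bash
cat >> h.py <<'E'
def go(targets):
    "targets: list of (x,y,z,yawdeg of tool x in world)"
    st=read_state(); Rm=R.from_quat(st["ee_rot"]).as_matrix(); p=np.array(st["position"])
    y0=np.degrees(np.arctan2(Rm[1,0],Rm[0,0]))
    print("t",round(st["clock"],2),"pos",p.round(1),"yaw",round(y0,2),"tilt",np.round(Rm[2,:2],4),"F",np.round(st["contact_force"],2),"w",round(st["gripper_width"],1))
    for t in targets:
        d=Rm.T@(np.array(t[:3])-p)/1000; print(np.round(d,4), "yaw", round(-((t[3]-y0+180)%360-180),2))
E
python3 - <<'E'
from h import *
go([(560,193,215,-2.5)])
E
```

```text
t 0.15 pos [279.4 558.6 230.5] yaw -26.58 tilt [0.0001 0.0017] F [ 0.25 -0.35 -0.25] w 85.4
[0.4145 0.2013 0.0158] yaw -24.08
```

send_rows(
  translation=[
    [0.04,0.02,0.002],
    [0.08,0.04,0.003],
    [0.12,0.06,0.005],
    [0.16,0.08,0.006],
    [0.2,0.1,0.008],
    [0.24,0.12,0.009],
    [0.28,0.135,0.011],
    [0.315,0.155,0.012],
    [0.355,0.172,0.014],
    [0.39,0.19,0.015],
    [0.414,0.201,0.0155],
    [0.414,0.201,0.0155],
  ],
  yaw=[-2.2,-4.4,-6.6,-8.8,-11,-13.2,-15.4,-17.6,-19.8,-22,-24,-24],
  fingers=[0,0,0,0,0,0,0,0,0,0,0,0],
)

```text
clock: 1.35
position: [561.0, 190.9, 214.6]
ee_rot: [1.0, -0.025, -0.001, 0.001]
contact_force: [-0.4, -0.4, 0.6]
gripper_width: 85.2
```

Run:
```python
from h import *
go([])
st=read_state(); im=get_image("wrist"); cv2.imwrite("pics/wrist1.png",im); np.save("st1.npy",st,allow_pickle=True)
```

```text
t 1.35 pos [561.  190.9 214.6] yaw -2.82 tilt [-0.0015  0.0025] F [-0.35 -0.39  0.58] w 85.2
```

View pics/wrist1.png

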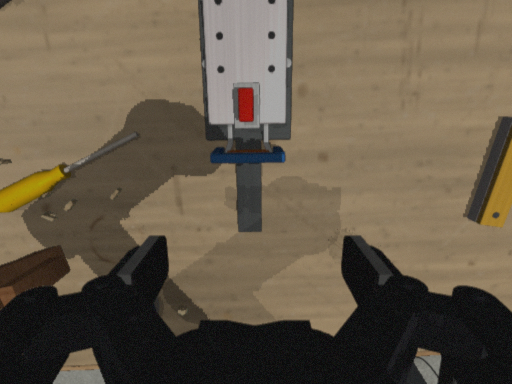

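The wrist view shows the red fin top at (245,105), the blue portal bar at (248,156), the tongue end at (249,231), and the plate's left and right edges at about 205 and 290. I'll extract these with masks.

```bash
cat > m2.py <<'E'
from h import *
import sys
def blobs(im,lo,hi,box,amin=30):
    hsv=cv2.cvtColor(im,cv2.COLOR_BGR2HSV); m=cv2.inRange(hsv,lo,hi); k=np.zeros_like(m); x0,y0,x1,y1=box; k[y0:y1,x0:x1]=m[y0:y1,x0:x1]
    cs,_=cv2.findContours(k,cv2.RETR_EXTERNAL,cv2.CHAIN_APPROX_NONE)
    return sorted([q for q in cs if cv2.contourArea(q)>=amin],key=cv2.contourArea,reverse=True)
if __name__=="__main__":
    st=np.load("st1.npy",allow_pickle=True).item(); c=cam("wrist",st); im=cv2.imread("pics/wrist1.png")
    hsv=cv2.cvtColor(im,cv2.COLOR_BGR2HSV)
    for nm,lo,hi,z in(("red",(0,150,120),(8,255,255),82),("blue",(100,120,40),(125,255,255),58)):
        q=blobs(im,lo,hi,(180,0,320,250))[0]
        P=np.array([onz(c,b[0]+0.0,z)[:2] for b in q],np.float32); r=cv2.minAreaRect(P); print(nm,cv2.boundingRect(q),r, cv2.boxPoints(r).round(1).tolist())
    # tongue: dark gray; print row scans
    g=cv2.cvtColor(im,cv2.COLOR_BGR2GRAY).astype(int)
    def edges(v,u0,u1):
        d=np.abs(np.diff(cv2.GaussianBlur(im[v:v+1,u0:u1].astype(np.float32),(3,1),0).sum(2)[0])); return d
    for v in (175,190,205,220):
        d=np.diff(g[v,225:275]); a=d.argmin(); b=d.argmax(); l=(225+a+.5,v);r=(225+b+.5,v); print(v,l[0],r[0],onz(c,l,12)[:2].round(1),onz(c,r,12)[:2].round(1),((onz(c,l,12)+onz(c,r,12))/2)[:2].round(1))
    d=np.diff(g[210:245,249]); print("end",210+d.argmax()+.5,onz(c,(249,210+d.argmax()+.5),12))
    for v in (20,45,70,95,115):
        row=g[v,195:300]; d=np.diff(row); print(v,[(195+i+.5,int(d[i])) for i in np.argsort(-abs(d))[:6]])
E
python3 m2.py
```

```text
red (239, 88, 14, 33) ((633.6415405273438, 196.0195770263672), (11.784119606018066, 27.78960609436035), 87.06192779541016) [[619.5, 190.8000030517578], [647.2000122070312, 189.39999389648438], [647.7999877929688, 201.1999969482422], [620.0999755859375, 202.60000610351562]]
blue (211, 147, 74, 16) ((583.8899536132812, 197.56214904785156), (75.57081604003906, 15.218179702758789), 88.1386947631836) [[575.0999755859375, 160.0], [590.2999877929688, 159.5], [592.7000122070312, 235.10000610351562], [577.5, 235.60000610351562]]
175 235.5 260.5 [553.  214.6] [551.5 184.4] [552.3 199.5]
190 236.5 261.5 [534.2 214.6] [532.6 184. ] [533.4 199.3]
205 235.5 261.5 [514.8 217.1] [513.2 184.8] [514. 201.]
220 236.5 261.5 [494.8 217.2] [493.2 185.6] [494.  201.4]
end 231.5 [478.29946727 202.26952291  12.        ]
20 [(np.float64(286.5), -67), (np.float64(203.5), 54), (np.float64(198.5), -48), (np.float64(292.5), 35), (np.float64(202.5), 34), (np.float64(293.5), 23)]
45 [(np.float64(204.5), 65), (np.float64(199.5), -51), (np.float64(285.5), -48), (np.float64(292.5), 41), (np.float64(286.5), -36), (np.float64(205.5), 30)]
70 [(np.float64(285.5), -68), (np.float64(205.5), 63), (np.float64(223.5), 60), (np.float64(274.5), 56), (np.float64(268.5), -52), (np.float64(217.5), -51)]
95 [(np.float64(285.5), -60), (np.float64(231.5), -51), (np.float64(202.5), -47), (np.float64(207.5), 45), (np.float64(253.5), 41), (np.float64(259.5), 40)]
115 [(np.float64(233.5), -70), (np.float64(253.5), 59), (np.float64(208.5), 54), (np.float64(285.5), -52), (np.float64(207.5), 36), (np.float64(284.5), -35)]
```

Run:
```python
from h import *
go([(633.5,196,130,-2.2)])
```

```text
t 1.4 pos [560.1 192.1 214.6] yaw -2.77 tilt [-0.0017  0.0021] F [-0.37 -0.13 -0.6 ] w 85.2
[ 0.0732 -0.0076  0.0845] yaw -0.57
```

send_rows(
  translation=[
    [0.025,-0.003,0.028],
    [0.05,-0.005,0.056],
    [0.073,-0.0075,0.0845],
    [0.073,-0.0075,0.0845],
    [0.073,-0.0075,0.0845],
  ],
  yaw=[-0.2,-0.4,-0.6,-0.6,-0.6],
  fingers=[0,0,0,0,0],
)

```text
clock: 1.9
position: [632.5, 196.5, 128.9]
ee_rot: [1.0, -0.019, -0.002, 0.002]
contact_force: [0.1, 0.3, 1.4]
gripper_width: 85.6
```

Run:
```python
from h import *
from m2 import blobs
go([])
st=read_state(); im=get_image("wrist"); cv2.imwrite("pics/wrist2.png",im); np.save("st2.npy",st,allow_pickle=True)
go([])
c2=cam("wrist",st); st1=np.load("st1.npy",allow_pickle=True).item(); c1=cam("wrist",st1); im1=cv2.imread("pics/wrist1.png")
def cen(im,box):
    q=blobs(im,(0,150,120),(8,255,255),box)[0]; r=cv2.minAreaRect(q); print(r, cv2.boundingRect(q)); return r[0]
a=cen(im1,(180,0,320,250)); b=cen(im,(180,50,320,300))
print(tri([ray(c1,a),ray(c2,b)])); print(onz(c2,b,82))
```

```text
t 1.9 pos [632.5 196.5 128.9] yaw -2.13 tilt [-0.0038  0.0036] F [0.06 0.25 1.38] w 85.6
t 1.95 pos [632.9 196.8 130.5] yaw -2.11 tilt [-0.0014  0.0023] F [-0.11 -0.4   1.05] w 85.5
((245.5, 104.0), (32.0, 13.0), 90.0) (239, 88, 14, 33)
((256.5, 227.5), (5.0, 15.0), 90.0) (249, 225, 16, 6)
(array([633.43026824, 195.7230185 , 110.81940391]), [0.474056306394001, 0.4740563063939097])
[621.05216168 196.30818179  82.        ]
```

View pics/wrist2.png

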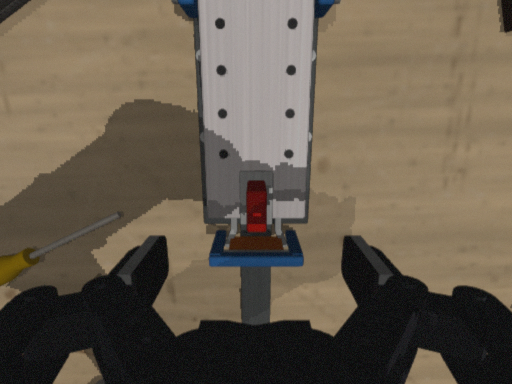

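Run:
```python
from h import *
im=cv2.imread("pics/wrist2.png"); cv2.imwrite("pics/w2c.png",cv2.resize(im[160:280,195:320],None,fx=5,fy=5,interpolation=cv2.INTER_CUBIC))
im=cv2.imread("pics/wrist1.png"); cv2.imwrite("pics/w1c.png",cv2.resize(im[75:175,190:310],None,fx=5,fy=5,interpolation=cv2.INTER_CUBIC))
```

```text
(no output)
```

View pics/w2c.png

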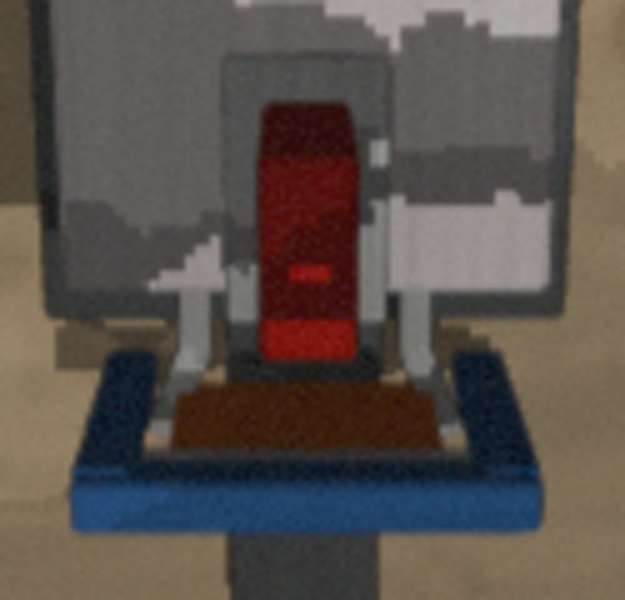

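View pics/w1c.png

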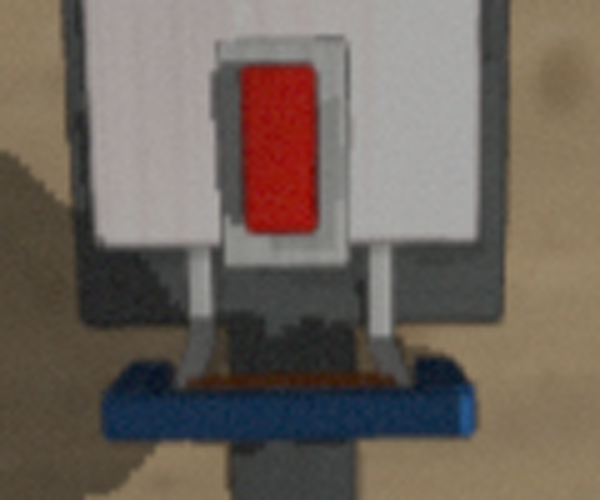

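Run:
```python
from h import *
st1=np.load("st1.npy",allow_pickle=True).item(); st2=np.load("st2.npy",allow_pickle=True).item()
s2=read_state(); print(s2["position"],s2["joint_vel"].round(4))
import copy
f1=[(w,np.array([190,75])+np.array(w)/5) for w in [(280,64),(280,234),(280,149)]]
f2=[(w,np.array([195,160])+np.array(w)/5) for w in [(308,155),(308,360),(308,257)]]
for A in (st1,):
  for B in (st2,s2):
    for (a,u),(b,v) in zip(f1,f2):
        X,e=tri([ray(cam("wrist",A),u),ray(cam("wrist",B),v)]); print(X.round(1),np.round(e,1), onz(cam("wrist",B),v,82)[:2].round(1),onz(cam("wrist",B),v,88)[:2].round(1))
c=cam("wrist",s2)
# portal bar top edges
for w in [(72,530),(543,530),(72,485),(543,482)]:
    print("bar",onz(c,np.array([195,160])+np.array(w)/5,58).round(1))
for w in [(228,590),(380,590)]:
    print("tongue",onz(c,np.array([195,160])+np.array(w)/5,12).round(1))
```

```text
[632.89011809 196.75601941 130.46453573] [ 0.0005 -0.0331  0.0061  0.0015  0.0011  0.003 ]
[647.6 195.   82.1] [0.3 0.3] [647.6 195.3] [649.3 195.3]
[618.2 196.4  83.3] [0. 0.] [617.6 196.4] [620.3 196.3]
[633.1 195.7  82.3] [0.1 0.1] [633.  195.8] [635.2 195.8]
[647.6 195.2  82. ] [0.4 0.4] [647.6 195.6] [649.3 195.6]
[618.2 196.5  83.8] [0.1 0.1] [617.4 196.7] [620.1 196.6]
[633.1 195.8  82.6] [0.3 0.3] [632.9 196.1] [635.1 196.1]
bar [577.9 236.7  58. ]
bar [574.9 159.   58. ]
bar [586.1 236.1  58. ]
bar [583.7 159.1  58. ]
tongue [536.5 215.   12. ]
tongue [535.3 184.2  12. ]
```

Run:
```python
from h import *
go([(633,195.9,54,-2.2)])
```

```text
t 1.95 pos [632.9 196.8 130.5] yaw -2.11 tilt [-0.0014  0.0023] F [-0.11 -0.4   1.05] w 85.5
[0.0002 0.0007 0.0765] yaw 0.09
```

send_rows(
  translation=[
    [0,0.0005,0.026],
    [0,0.0007,0.052],
    [0,0.0007,0.07],
    [0,0.0007,0.0765],
    [0,0.0007,0.0765],
    [0,0.0007,0.0765],
    [0,0.0007,0.0765],
    [0,0.0007,0.0765],
    [0,0.0007,0.0765],
    [0,0.0007,0.0765],
    [0,0.0007,0.0765],
  ],
  yaw=[0,0,0,0,0,0,0,0,0,0,0],
  fingers=[0,0,0,100,255,255,255,255,255,255,255],
)

```text
clock: 3.05
position: [633.1, 195.3, 54.8]
ee_rot: [1.0, -0.018, -0.0, 0.001]
contact_force: [-1.4, -5.9, 3.9]
gripper_width: 13.0
```

Run:
```python
from h import *
go([])
```

```text
t 3.05 pos [633.1 195.3  54.8] yaw -2.11 tilt [-0.0007  0.0026] F [-1.38 -5.88  3.91] w 13.0
```

send_rows(
  translation=[
    [0.0013,0,-0.0045],
    [0.0026,0,-0.009],
    [0.004,0,-0.013],
    [0.0058,0,-0.0175],
    [0.0075,0,-0.022],
    [0.0094,0,-0.026],
    [0.0115,0,-0.03],
    [0.0135,0,-0.0345],
    [0.0135,0,-0.0345],
    [0.0135,0,-0.0345],
  ],
  yaw=[0,0,0,0,0,0,0,0,0,0],
  fingers=[255,255,255,255,255,255,255,255,255,255],
)

```text
clock: 4.05
position: [646.8, 194.7, 90.1]
ee_rot: [1.0, -0.018, -0.0, 0.001]
contact_force: [3.2, -1.7, -10.3]
gripper_width: 13.4
```

Run:
```python
from h import *
go([])
im=get_image("scene"); cv2.imwrite("pics/s3.png",cv2.resize(im[100:240,140:300],None,fx=4.5,fy=4,interpolation=cv2.INTER_CUBIC))
im=get_image("wrist"); cv2.imwrite("pics/w3.png",im)
go([])
```

```text
t 4.05 pos [646.8 194.7  90.1] yaw -2.11 tilt [0.     0.0027] F [  3.17  -1.7  -10.26] w 13.4
t 4.15 pos [646.8 194.6  90. ] yaw -2.11 tilt [0.0001 0.0027] F [ 1.39 -1.63 -8.31] w 12.9
```

View pics/s3.png

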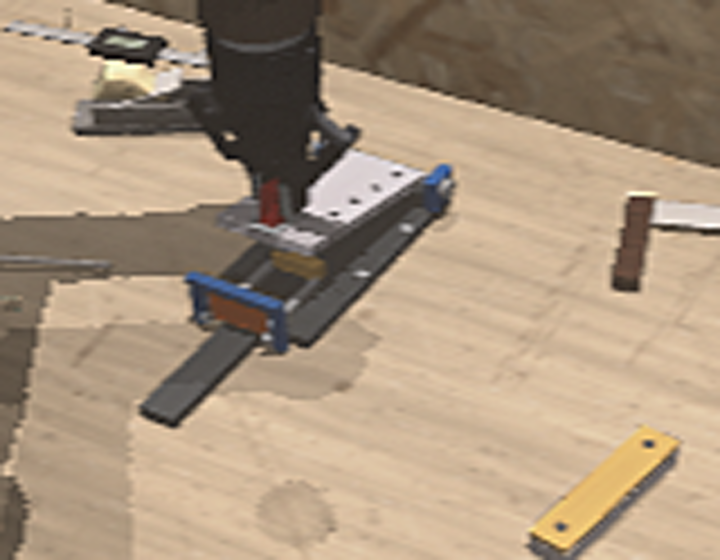

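View pics/w3.png

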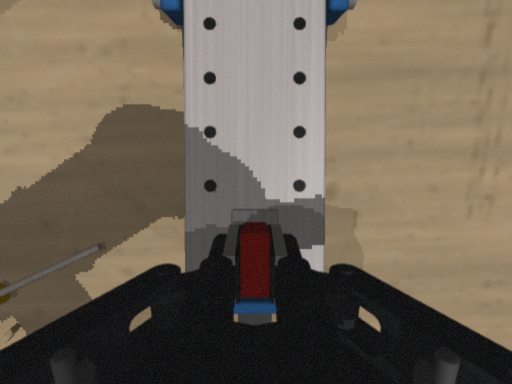

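send_rows(
  translation=[
    [0,0,0],
    [0,0,0],
    [0,0,0],
    [0,0,0],
    [0,0,-0.02],
    [0,0,-0.06],
    [0,0,-0.11],
    [0,0,-0.11],
  ],
  yaw=[0,0,0,0,0,0,0,0],
  fingers=[0,0,0,0,0,0,0,0],
)

```text
clock: 4.95
position: [651.2, 196.4, 210.0]
ee_rot: [1.0, -0.018, 0.008, -0.002]
contact_force: [0.6, 0.6, 0.9]
gripper_width: 85.7
```

Run:
```python
from h import *
go([(480,-96,190,-10.9)])
```

```text
t 4.95 pos [651.2 196.4 210. ] yaw -2.02 tilt [ 0.0168 -0.0037] F [0.61 0.62 0.91] w 85.7
[-0.1611  0.2983  0.0163] yaw 8.88
```

send_rows(
  translation=[
    [0,0,0],
    [0,0,0],
  ],
  yaw=[0,0],
  fingers=[0,0],
)

```text
clock: 5.15
position: [651.7, 196.6, 211.5]
ee_rot: [1.0, -0.017, 0.01, -0.002]
contact_force: [-0.2, -0.1, 0.2]
gripper_width: 85.5
```

Run:
```python
from h import *
go([(480,-96,190,-10.9)])
```

```text
t 5.15 pos [651.7 196.6 211.5] yaw -2.0 tilt [ 0.0195 -0.0047] F [-0.24 -0.14  0.19] w 85.5
[-0.1618  0.2985  0.0169] yaw 8.9
```

send_rows(
  translation=[
    [-0.018,0.033,0.002],
    [-0.036,0.066,0.004],
    [-0.054,0.1,0.006],
    [-0.072,0.133,0.0075],
    [-0.09,0.166,0.0095],
    [-0.108,0.2,0.0115],
    [-0.126,0.232,0.013],
    [-0.144,0.266,0.015],
    [-0.155,0.285,0.016],
    [-0.1618,0.2985,0.017],
    [-0.1618,0.2985,0.017],
    [-0.1618,0.2985,0.017],
  ],
  yaw=[1,2,3,4,5,6,7,8,8.9,8.9,8.9,8.9],
  fingers=[0,0,0,0,0,0,0,0,0,0,0,0],
)

```text
clock: 6.35
position: [480.3, -95.9, 189.7]
ee_rot: [0.995, -0.095, 0.01, -0.003]
contact_force: [0.6, 0.2, 0.1]
gripper_width: 85.0
```

Run:
```python
from h import *
get_image("top")
go([])
st=read_state(); im=get_image("wrist"); cv2.imwrite("pics/w4.png",im); np.save("st4.npy",st,allow_pickle=True)
go([])
```

```text
t 6.4 pos [480.6 -95.6 189.8] yaw -10.86 tilt [ 0.0187 -0.0077] F [ 0.37 -0.47  0.72] w 85.9
t 6.45 pos [480.7 -95.4 189.8] yaw -10.84 tilt [ 0.0187 -0.0077] F [ 0.03  0.06 -0.66] w 85.4
```

View pics/w4.png

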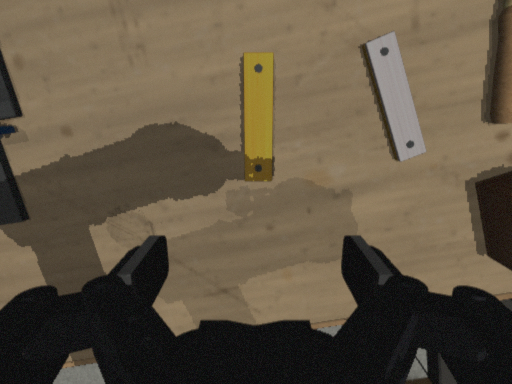

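The tall stack is seen squarely: its brass top spans (244–273, 53–181). The short stack is well clear, at (395,97).

Run:
```python
from h import *
from m2 import blobs
st=np.load("st4.npy",allow_pickle=True).item(); c=cam("wrist",st); im=cv2.imread("pics/w4.png")
q=blobs(im,(15,120,40),(35,255,255),(220,30,300,200))[0]
print(cv2.boundingRect(q))
r=cv2.minAreaRect(q); bp=cv2.boxPoints(r); print(bp.round(1).tolist())
P=np.array([onz(c,b[0],24)[:2] for b in q],np.float32); rr=cv2.minAreaRect(P); print(rr,cv2.boxPoints(rr).round(1).tolist())
# triangulate end holes / centre with top view from initial
t=cam("top"); print(tri([ray(c,r[0]),ray(t,(281.1,213.9))]))
# holes
print("hole far/near",onz(c,(258,68.5),24),onz(c,(258,168),24))
```

```text
(243, 52, 31, 129)
[[243.0, 52.0], [273.0, 52.0], [273.0, 180.0], [243.0, 180.0]]
((540.2166137695312, -108.315185546875), (30.329214096069336, 128.10671997070312), 79.39036560058594) [[474.5, -111.4000015258789], [600.4000244140625, -135.0], [606.0, -105.19999694824219], [480.1000061035156, -81.5999984741211]]
(array([ 543.3458712 , -109.12137307,   -7.92722596]), [0.035576184390330126, 0.03557618439030341])
hole far/near [ 588.31092426 -117.46140834   24.        ] [490.27309104 -98.9949329   24.        ]
```

Run:
```python
from h import *
go([(497,-100.2,100,-10.6)])
```

```text
t 6.45 pos [480.7 -95.4 189.8] yaw -10.84 tilt [ 0.0187 -0.0077] F [ 0.03  0.06 -0.66] w 85.4
[0.0153 0.0023 0.0901] yaw -0.24
```

send_rows(
  translation=[
    [0.004,0.001,0.025],
    [0.008,0.001,0.05],
    [0.012,0.002,0.075],
    [0.0153,0.0023,0.09],
    [0.0153,0.0023,0.09],
    [0.0153,0.0023,0.09],
  ],
  yaw=[-0.1,-0.2,-0.2,-0.2,-0.2,-0.2],
  fingers=[0,0,0,0,0,0],
)

```text
clock: 7.05
position: [497.6, -99.6, 100.2]
ee_rot: [0.996, -0.092, 0.01, -0.003]
contact_force: [0.2, -0.7, 0.1]
gripper_width: 85.6
```

Run:
```python
from h import *
from m2 import blobs
get_image("top")
st=read_state(); im=get_image("wrist"); cv2.imwrite("pics/w5.png",im); np.save("st5.npy",st,allow_pickle=True)
go([])
c4=cam("wrist",np.load("st4.npy",allow_pickle=True).item()); c5=cam("wrist",st)
q=blobs(im,(15,120,40),(35,255,255),(200,0,330,300))[0]; r=cv2.minAreaRect(q); print(cv2.boxPoints(r).round(1).tolist())
P=np.array([onz(c5,b[0],24)[:2] for b in q],np.float32); rr=cv2.minAreaRect(P); print(rr,cv2.boxPoints(rr).round(1).tolist())
```

```text
t 7.15 pos [497.9 -99.8 101.1] yaw -10.59 tilt [ 0.0207 -0.008 ] F [ 0.28 -0.02  0.2 ] w 85.6
[[237.0, 53.0], [279.0, 53.0], [279.0, 226.0], [237.0, 226.0]]
((540.1926879882812, -108.33206176757812), (30.04239273071289, 128.5976104736328), 79.3912353515625) [[474.20001220703125, -111.30000305175781], [600.5999755859375, -134.89999389648438], [606.2000122070312, -105.4000015258789], [479.79998779296875, -81.69999694824219]]
```

View pics/w5.png

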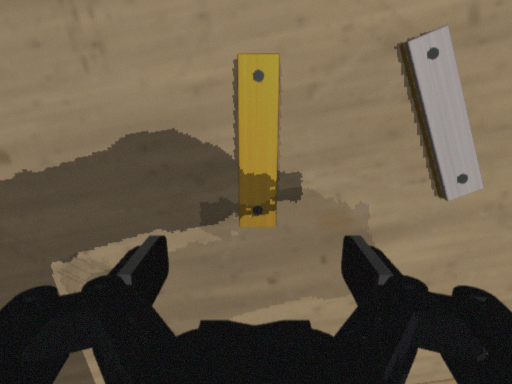

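Run:
```python
from h import *
go([(496,-100.1,5,-10.6)])
```

```text
t 7.15 pos [497.9 -99.8 101.1] yaw -10.59 tilt [ 0.0207 -0.008 ] F [ 0.28 -0.02  0.2 ] w 85.6
[-0.0038  0.0014  0.096 ] yaw 0.01
```

send_rows(
  translation=[
    [-0.001,0.001,0.03],
    [-0.002,0.0014,0.06],
    [-0.003,0.0014,0.085],
    [-0.0038,0.0014,0.096],
    [-0.0038,0.0014,0.096],
    [-0.0038,0.0014,0.096],
    [-0.0038,0.0014,0.096],
    [-0.0038,0.0014,0.096],
    [-0.0038,0.0014,0.096],
    [-0.0038,0.0014,0.096],
  ],
  yaw=[0,0,0,0,0,0,0,0,0,0],
  fingers=[0,0,0,0,120,255,255,255,255,255],
)

```text
clock: 8.15
position: [497.2, -100.0, 6.6]
ee_rot: [0.996, -0.092, 0.012, -0.003]
contact_force: [-1.4, -0.1, 6.9]
gripper_width: 28.4
```

Run:
```python
from h import *
go([])
get_image("wrist")
go([(496,-100,90,-10.6)])
```

```text
t 8.15 pos [ 497.2 -100.     6.6] yaw -10.56 tilt [ 0.0237 -0.0086] F [-1.41 -0.07  6.86] w 28.4
t 8.2 pos [ 497.2 -100.     6.6] yaw -10.56 tilt [ 0.0236 -0.0086] F [-0.95  0.33  6.35] w 29.1
[ 0.0008 -0.0005 -0.0834] yaw 0.04
```

send_rows(
  translation=[
    [0,0,-0.01],
    [0,0,-0.03],
    [0,0,-0.055],
    [0,0,-0.075],
    [0,0,-0.085],
    [0,0,-0.085],
    [0,0,-0.085],
  ],
  yaw=[0,0,0,0,0,0,0],
  fingers=[255,255,255,255,255,255,255],
)

```text
clock: 8.9
position: [494.2, -100.3, 91.0]
ee_rot: [0.996, -0.092, 0.011, -0.003]
contact_force: [-0.9, -0.0, -3.6]
gripper_width: 28.9
```

Run:
```python
from h import *
get_image("top")
st=read_state(); im=get_image("wrist"); cv2.imwrite("pics/w6.png",im); np.save("st6.npy",st,allow_pickle=True)
go([])
im=get_image("scene"); cv2.imwrite("pics/s6.png",cv2.resize(im[120:280,200:360],None,fx=3.5,fy=3.5,interpolation=cv2.INTER_CUBIC))
```

```text
t 9.0 pos [ 494.  -100.4   90.4] yaw -10.58 tilt [ 0.0209 -0.0081] F [-0.29  0.12 -3.01] w 28.5
```

View pics/w6.png

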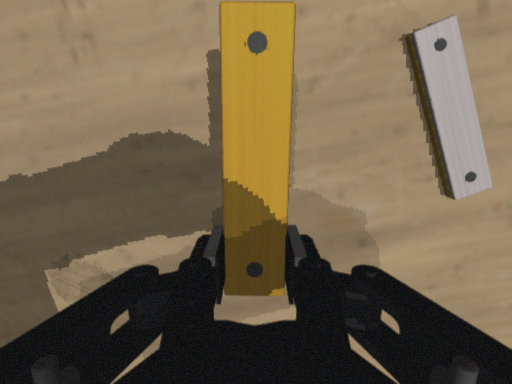

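View pics/s6.png

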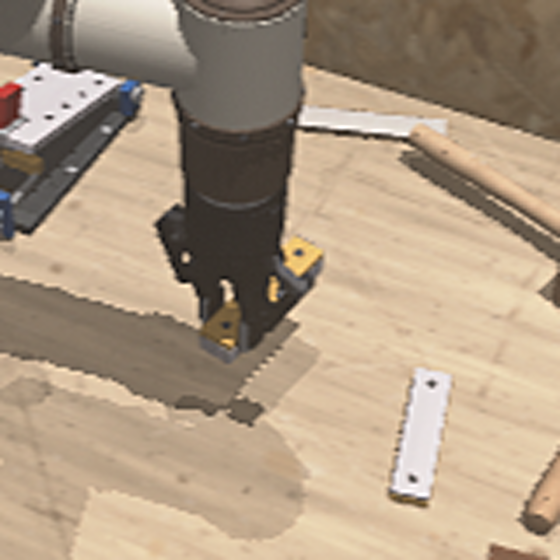

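The stack is held. Its top face spans nose (220–294, y≈2) to tail (224–286, y≈295). The short stack hasn't moved. I'll check for pitch sag in the grip.

Run:
```python
from h import *
st=np.load("st6.npy",allow_pickle=True).item(); im=cv2.imread("pics/w6.png")
g=cv2.cvtColor(im,cv2.COLOR_BGR2HSV)
L=[];Rr=[]
for v in (10,40,70,100,130,160,190,215):
    row=((g[v,:,0]>15)&(g[v,:,0]<35)&(g[v,:,1]>170)); i=np.where(row[190:320])[0]+190
    L.append((v,i.min()-.5)); Rr.append((v,i.max()+.5))
L=np.array(L,float);Rr=np.array(Rr,float); print(L[:,1],Rr[:,1])
pl=np.polyfit(L[:,0],L[:,1],1);pr=np.polyfit(Rr[:,0],Rr[:,1],1)
col=g[:,256]; i=np.where((col[:,0]>15)&(col[:,0]<35)&(col[:,1]>150))[0]; print(i.min(),i.max())
vt,vb=i.min()-.5,i.max()+.5
p=camera_params("wrist");K=np.array(p["mtx"]);T=np.array(p["tool_from_camera"])
img=np.array([(np.polyval(pl,vt),vt),(np.polyval(pr,vt),vt),(np.polyval(pr,vb),vb),(np.polyval(pl,vb),vb)])
obj=np.array([(65,15,0),(65,-15,0),(-65,-15,0),(-65,15,0)],float)
for fl in(cv2.SOLVEPNP_ITERATIVE,cv2.SOLVEPNP_IPPE):
    ok,rv,tv=cv2.solvePnP(obj,img,K,None,flags=fl)
    Rt=T[:3,:3]@cv2.Rodrigues(rv)[0]; c=T[:3,:3]@tv.ravel()+T[:3,3]
    RW=R.from_quat(st["ee_rot"]).as_matrix(); print("centre in tool",c.round(1),"world axes x",(RW@Rt)[:,0].round(3),"y",(RW@Rt)[:,1].round(3),"world c",(RW@c+st["position"]).round(1))
    print("err",(cv2.projectPoints(obj,rv,tv,K,None)[0][:,0]-img).round(1).tolist())
print(img.round(1).tolist())
```

```text
[219.5 220.5 220.5 221.5 222.5 222.5 223.5 224.5] [294.5 293.5 292.5 291.5 289.5 288.5 287.5 286.5]
2 294
centre in tool [ 44.   -0.6 -14.2] world axes x [ 0.982 -0.19  -0.   ] y [0.19  0.982 0.005] world c [ 537.  -107.9  105.6]
err [[-0.6, -0.1], [0.4, 0.4], [1.4, 0.0], [-1.2, -0.4]]
centre in tool [ 47.9  -0.3 -12.6] world axes x [ 0.973 -0.189 -0.129] y [0.21  0.962 0.173] world c [ 540.8 -108.9  104.1]
err [[2.8, -3.6], [-2.8, 3.3], [2.6, -2.2], [-2.5, 2.4]]
[[219.3, 1.5], [295.0, 1.5], [283.3, 294.5], [226.0, 294.5]]
```

Run:
```python
from h import *
go([(462.3,202.4,80,-2.2)])
```

```text
t 9.05 pos [ 494.2 -100.4   90.4] yaw -10.57 tilt [ 0.021  -0.0079] F [ 0.16 -0.06 -3.14] w 28.4
[-0.0871 -0.2917  0.0109] yaw -8.37
```

send_rows(
  translation=[
    [-0.005,-0.016,0],
    [-0.013,-0.043,0.001],
    [-0.022,-0.073,0.002],
    [-0.031,-0.104,0.004],
    [-0.04,-0.135,0.005],
    [-0.05,-0.166,0.006],
    [-0.059,-0.197,0.008],
    [-0.068,-0.227,0.009],
    [-0.076,-0.255,0.01],
    [-0.083,-0.277,0.011],
    [-0.087,-0.289,0.011],
    [-0.087,-0.2917,0.011],
  ],
  yaw=[-0.5,-1.2,-2,-3,-4,-5,-6,-7,-7.6,-8,-8.3,-8.4],
  fingers=[255,255,255,255,255,255,255,255,255,255,255,255],
)

```text
clock: 10.25
position: [462.0, 203.2, 79.2]
ee_rot: [1.0, -0.018, 0.011, -0.002]
contact_force: [0.6, -0.1, -2.4]
gripper_width: 28.5
```

Run:
```python
from h import *
get_image("top"); get_image("top")
st=read_state(); im=get_image("wrist"); cv2.imwrite("pics/w7.png",im); np.save("st7.npy",st,allow_pickle=True)
go([(462.3,202.4,30,-2.2),(462.3,202.4,20,-2.2)])
```

```text
t 10.4 pos [462.2 201.5  79.5] yaw -2.21 tilt [ 0.021 -0.004] F [ 0.23  0.06 -3.21] w 29.0
[-0.0009 -0.0007  0.0495] yaw -0.01
[-0.0011 -0.0006  0.0595] yaw -0.01
```

View pics/w7.png

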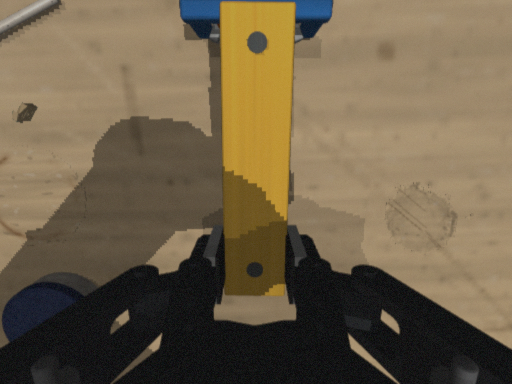

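send_rows(
  translation=[
    [0,0,0.015],
    [-0.0005,0,0.035],
    [-0.001,-0.0007,0.048],
    [-0.001,-0.0007,0.053],
    [-0.001,-0.0007,0.055],
    [-0.001,-0.0007,0.055],
  ],
  yaw=[0,0,0,0,0,0],
  fingers=[255,255,255,255,255,255],
)

```text
clock: 11.0
position: [462.7, 202.1, 24.8]
ee_rot: [1.0, -0.02, 0.011, -0.002]
contact_force: [-0.4, 0.4, -2.5]
gripper_width: 28.6
```

Run:
```python
from h import *
get_image("top")
im=get_image("scene"); cv2.imwrite("pics/s8.png",cv2.resize(im[100:240,140:300],None,fx=4.5,fy=4,interpolation=cv2.INTER_CUBIC))
go([(462.3,202.4,20,-2.2)])
```

```text
t 11.1 pos [462.8 202.6  25.2] yaw -2.23 tilt [ 0.0221 -0.005 ] F [ 0.99  0.25 -2.88] w 28.3
[-0.0007  0.0002  0.0052] yaw -0.03
```

View pics/s8.png

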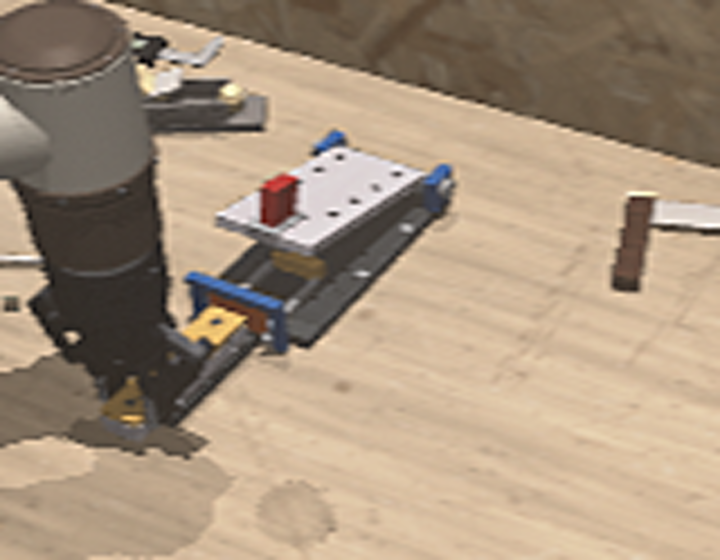

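Plate is still raised and the stack is aligned in front of the flap. I'll lower it in small steps and feel for the floor.

send_rows(
  translation=[
    [0,0,0.002],
    [0,0,0.004],
    [-0.0005,0,0.005],
    [-0.0005,0,0.006],
    [-0.0005,0,0.006],
  ],
  yaw=[0,0,0,0,0],
  fingers=[255,255,255,255,255],
)

```text
clock: 11.6
position: [462.4, 202.6, 19.1]
ee_rot: [1.0, -0.019, 0.011, -0.002]
contact_force: [-0.4, 0.3, -3.4]
gripper_width: 28.7
```

Run:
```python
from h import *
get_image("top")
go([])
```

```text
t 11.65 pos [462.4 202.6  19.1] yaw -2.22 tilt [ 0.022  -0.0048] F [ 0.99 -0.65 -2.55] w 28.4
```

send_rows(
  translation=[
    [0,0,0.001],
    [0,0,0.002],
    [0,0,0.003],
    [0,0,0.003],
  ],
  yaw=[0,0,0,0],
  fingers=[255,255,255,255],
)

```text
clock: 12.05
position: [462.5, 202.7, 18.4]
ee_rot: [1.0, -0.019, 0.011, -0.002]
contact_force: [-7.0, -1.9, 16.8]
gripper_width: 28.6
```

Run:
```python
from h import *
go([])
get_image("top")
go([])
```

```text
t 12.05 pos [462.5 202.7  18.4] yaw -2.17 tilt [ 0.0227 -0.0048] F [-6.99 -1.93 16.83] w 28.6
t 12.1 pos [462.5 202.7  18.4] yaw -2.17 tilt [ 0.0227 -0.0049] F [-6.1  -0.59 16.75] w 28.8
```

```bash
cat >> h.py <<'E'
O=np.array([633.2,195.8]); PSI=np.radians(-2.2)
def b2w(x,y,z): return (O[0]+x*np.cos(PSI)-y*np.sin(PSI),O[1]+x*np.sin(PSI)+y*np.cos(PSI),z,-2.2)
def inb():
    p=read_state()["position"]; d=np.array(p[:2])-O
    print("base xy",round(d[0]*np.cos(PSI)+d[1]*np.sin(PSI),1),round(-d[0]*np.sin(PSI)+d[1]*np.cos(PSI),1),round(p[2],1))
E
python3 - <<'E'
from h import *
inb(); go([b2w(-171,0,18.5),b2w(-150,0,18.5),b2w(-120,0,18.5)])
E
```

```text
base xy -170.8 0.4 18.4
t 12.1 pos [462.5 202.7  18.4] yaw -2.17 tilt [ 0.0227 -0.0049] F [-6.1  -0.59 16.75] w 28.8
[-0.0002  0.0004 -0.0001] yaw 0.03
[0.0208 0.0004 0.0004] yaw 0.03
[0.0508 0.0004 0.0011] yaw 0.03
```

send_rows(
  translation=[
    [0,0.0004,0],
    [0.004,0.0004,0],
    [0.009,0.0004,0.0001],
    [0.014,0.0004,0.0002],
    [0.019,0.0004,0.0003],
    [0.024,0.0004,0.0005],
    [0.029,0.0004,0.0006],
    [0.034,0.0004,0.0007],
    [0.036,0.0004,0.0007],
    [0.036,0.0004,0.0007],
  ],
  yaw=[0,0,0,0,0,0,0,0,0,0],
  fingers=[255,255,255,255,255,255,255,255,255,255],
)

```text
clock: 13.1
position: [498.0, 200.4, 18.6]
ee_rot: [1.0, -0.019, 0.01, -0.002]
contact_force: [-5.5, -2.1, 5.7]
gripper_width: 28.6
```

Run:
```python
from h import *
inb(); go([])
im=get_image("scene"); cv2.imwrite("pics/s9.png",cv2.resize(im[100:240,140:300],None,fx=4.5,fy=4,interpolation=cv2.INTER_CUBIC))
im=get_image("wrist"); cv2.imwrite("pics/w9.png",im)
inb(); go([b2w(-110,0,18.5),b2w(-95,0,18.5)])
```

```text
base xy -135.2 -0.6 18.6
t 13.1 pos [498.  200.4  18.6] yaw -2.2 tilt [ 0.0208 -0.0034] F [-5.5  -2.07  5.68] w 28.6
base xy -135.3 -0.6 18.6
t 13.2 pos [498.  200.4  18.6] yaw -2.2 tilt [ 0.0209 -0.0035] F [-4.44 -0.74  7.01] w 28.8
[ 0.0252 -0.0006  0.0007] yaw 0.0
[ 0.0402 -0.0006  0.001 ] yaw 0.0
```

View pics/s9.png

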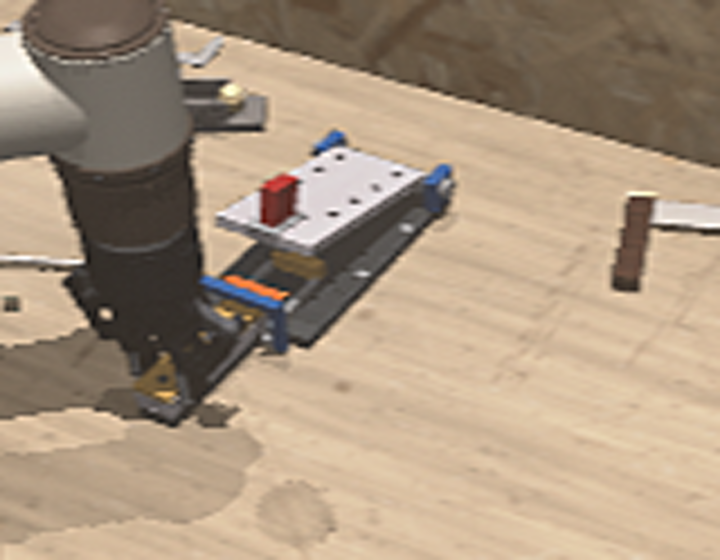

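View pics/w9.png

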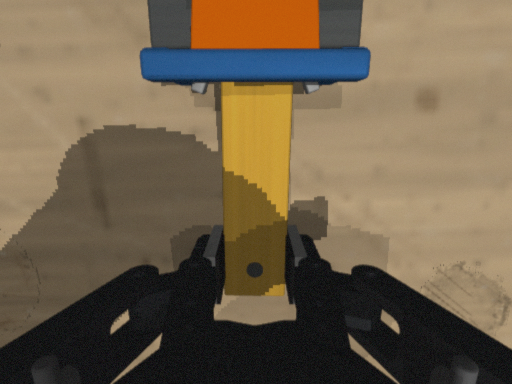

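The stack's nose is through the portal and the orange flap is lifted. The stack runs centred at u≈257, with the portal bar spanning 141–370.

send_rows(
  translation=[
    [0.004,0,0],
    [0.009,0,0.0001],
    [0.014,-0.0004,0.0003],
    [0.019,-0.0006,0.0004],
    [0.024,-0.0006,0.0005],
    [0.029,-0.0006,0.0006],
    [0.034,-0.0006,0.0007],
    [0.038,-0.0006,0.0008],
    [0.04,-0.0006,0.0008],
    [0.04,-0.0006,0.0008],
  ],
  yaw=[0,0,0,0,0,0,0,0,0,0],
  fingers=[255,255,255,255,255,255,255,255,255,255],
)

```text
clock: 14.2
position: [538.3, 199.2, 18.7]
ee_rot: [1.0, -0.019, 0.01, -0.001]
contact_force: [-2.8, -0.7, 4.9]
gripper_width: 28.4
```

Run:
```python
from h import *
inb(); go([])
get_image("top")
inb(); go([b2w(-87,0,18.5)])
```

```text
base xy -95.0 -0.2 18.7
t 14.2 pos [538.3 199.2  18.7] yaw -2.21 tilt [ 0.0206 -0.0031] F [-2.76 -0.7   4.92] w 28.4
base xy -95.0 -0.2 18.7
t 14.25 pos [538.3 199.2  18.7] yaw -2.21 tilt [ 0.0208 -0.0032] F [-3.02 -0.27  3.02] w 28.8
[ 0.008  -0.0002  0.0003] yaw -0.01
```

Now creep in the last millimetres and watch the force.

send_rows(
  translation=[
    [0.002,0,0],
    [0.0035,0,0.0001],
    [0.005,0,0.0001],
    [0.0065,0,0.0002],
    [0.008,0,0.0002],
    [0.0085,0,0.0002],
  ],
  yaw=[0,0,0,0,0,0],
  fingers=[255,255,255,255,255,255],
)

```text
clock: 14.85
position: [545.6, 198.8, 18.7]
ee_rot: [1.0, -0.019, 0.009, -0.001]
contact_force: [-8.7, 2.8, 7.5]
gripper_width: 28.6
```

Run:
```python
from h import *
get_image("top")
inb(); go([])
```

```text
base xy -87.6 -0.3 18.7
t 14.9 pos [545.6 198.8  18.7] yaw -2.21 tilt [ 0.0185 -0.0024] F [-7.53  2.21  6.8 ] w 28.6
```

send_rows(
  translation=[
    [0.001,0,0],
    [0.002,0,0],
    [0.003,0,0],
    [0.003,0,0],
  ],
  yaw=[0,0,0,0],
  fingers=[255,255,255,255],
)

```text
clock: 15.3
position: [545.6, 198.7, 18.7]
ee_rot: [1.0, -0.019, 0.007, -0.0]
contact_force: [-14.1, 3.7, 9.6]
gripper_width: 28.8
```

Run:
```python
from h import *
inb(); go([])
im=get_image("wrist"); cv2.imwrite("pics/w10.png",im)
im=get_image("scene"); cv2.imwrite("pics/s10.png",cv2.resize(im[100:240,140:300],None,fx=4.5,fy=4,interpolation=cv2.INTER_CUBIC))
```

```text
base xy -87.6 -0.5 18.7
t 15.3 pos [545.6 198.7  18.7] yaw -2.22 tilt [ 0.0133 -0.0008] F [-14.07   3.72   9.57] w 28.8
```

View pics/w10.png

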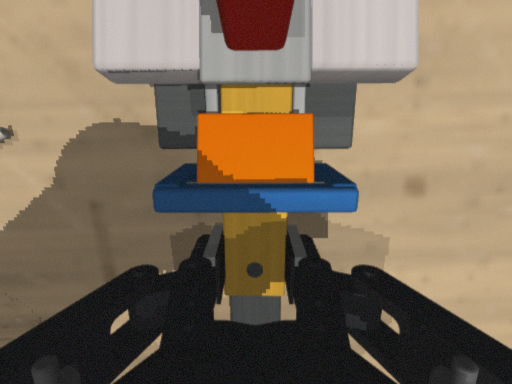

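View pics/s10.png

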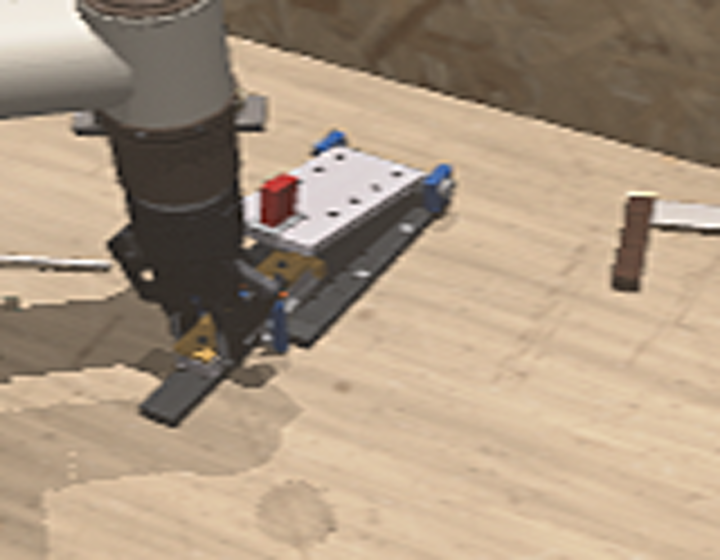

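Firm stop: the force rises with no further motion, and the nose computes to base x ≈ +21.4. Release and rise.

send_rows(
  translation=[
    [0,0,0],
    [0,0,0],
    [0,0,0],
    [0,0,0],
    [0,0,-0.015],
    [0,0,-0.045],
    [0,0,-0.08],
    [0,0,-0.115],
    [0,0,-0.13],
    [0,0,-0.13],
  ],
  yaw=[0,0,0,0,0,0,0,0,0,0],
  fingers=[0,0,0,0,0,0,0,0,0,0],
)

```text
clock: 16.4
position: [545.7, 199.5, 151.7]
ee_rot: [1.0, -0.019, 0.01, -0.002]
contact_force: [-0.6, -0.1, -0.5]
gripper_width: 85.2
```

Run:
```python
from h import *
get_image("top");get_image("top")
inb(); go([]); st=read_state(); np.save("st11.npy",st,allow_pickle=True)
im=get_image("wrist"); cv2.imwrite("pics/w11.png",im)
im=get_image("scene"); cv2.imwrite("pics/s11.png",cv2.resize(im[100:240,140:300],None,fx=4.5,fy=4,interpolation=cv2.INTER_CUBIC))
```

```text
base xy -89.6 -0.8 148.1
t 16.5 pos [543.6 198.4 148.1] yaw -2.25 tilt [ 0.0129 -0.001 ] F [ 0.23  0.53 -0.41] w 85.1
```

View pics/w11.png

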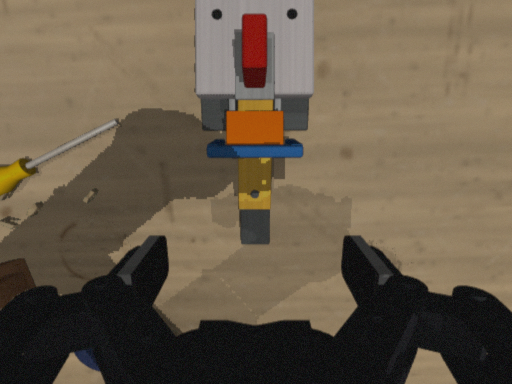

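View pics/s11.png

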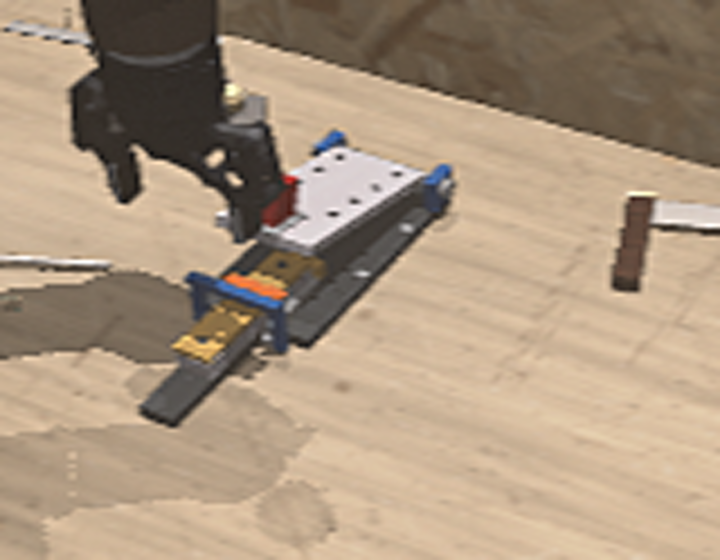

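Run:
```python
from h import *
im=cv2.imread("pics/w11.png"); st=np.load("st11.npy",allow_pickle=True).item(); c=cam("wrist",st)
g=cv2.cvtColor(im,cv2.COLOR_BGR2HSV)
for u in(246,254,262):
    print(u,[(v,g[v,u].tolist()) for v in range(204,214,1)])
gr=cv2.cvtColor(im,cv2.COLOR_BGR2GRAY).astype(int)
for u in (246,255,264):
    d=np.diff(gr[230:255,u]); print("tongue end",230+d.argmax()+.5)
def tb(p): d=p[:2]-O; return np.round([d[0]*np.cos(PSI)+d[1]*np.sin(PSI),-d[0]*np.sin(PSI)+d[1]*np.cos(PSI)],1)
print("tail",tb(onz(c,(254.5,209.5),36)),"tongue",tb(onz(c,(255,243.5),12)))
for v in(165,185,203):
    row=(g[v,:,0]>15)&(g[v,:,0]<35)&(g[v,:,1]>150); i=np.where(row[225:285])[0]+225
    print(v,i.min(),i.max(),tb(onz(c,(i.min()-.5,v),36)),tb(onz(c,(i.max()+.5,v),36)))
```

```text
246 [(204, [20, 187, 157]), (205, [21, 186, 159]), (206, [20, 186, 159]), (207, [21, 202, 153]), (208, [21, 178, 146]), (209, [19, 112, 96]), (210, [23, 34, 60]), (211, [120, 5, 50]), (212, [70, 13, 58]), (213, [150, 5, 55])]
254 [(204, [21, 180, 160]), (205, [20, 187, 158]), (206, [20, 183, 162]), (207, [20, 179, 162]), (208, [20, 176, 149]), (209, [19, 117, 98]), (210, [30, 21, 61]), (211, [15, 9, 58]), (212, [80, 13, 59]), (213, [120, 5, 54])]
262 [(204, [20, 187, 162]), (205, [21, 186, 160]), (206, [21, 180, 163]), (207, [20, 187, 161]), (208, [20, 185, 154]), (209, [20, 133, 100]), (210, [17, 30, 60]), (211, [0, 4, 59]), (212, [30, 5, 55]), (213, [90, 4, 57])]
tongue end 243.5
tongue end 243.5
tongue end 243.5
tail [-109.1    0.2] tongue [-154.6   -0.3]
165 238 270 [-67.6  15.2] [-67.6 -14. ]
185 239 270 [-85.8  14.6] [-85.8 -14.3]
203 239 270 [-102.8   14.9] [-102.8  -14.5]
```

Tail at −109.1 with the tongue end at −154.6 (true −155), so it's home to within about 1 mm. I'll confirm with closed fingertips pushing on the tail.

Run:
```python
from h import *
go([b2w(-135,0,140),b2w(-135,0,25)])
```

```text
t 16.6 pos [543.1 198.1 147. ] yaw -2.24 tilt [0.0109 0.0007] F [ 0.34  0.11 -0.54] w 85.4
[-0.045  -0.0011  0.0065] yaw -0.04
[-0.0462 -0.0012  0.1215] yaw -0.04
```

send_rows(
  translation=[
    [-0.025,0,0.003],
    [-0.045,-0.001,0.0065],
    [-0.045,-0.001,0.02],
    [-0.0455,-0.0012,0.05],
    [-0.046,-0.0012,0.08],
    [-0.046,-0.0012,0.105],
    [-0.0462,-0.0012,0.118],
    [-0.0462,-0.0012,0.1215],
    [-0.0462,-0.0012,0.1215],
    [-0.0462,-0.0012,0.1215],
  ],
  yaw=[0,0,0,0,0,0,0,0,0,0],
  fingers=[255,255,255,255,255,255,255,255,255,255],
)

```text
clock: 17.6
position: [498.7, 201.2, 25.3]
ee_rot: [1.0, -0.019, 0.006, 0.0]
contact_force: [0.0, -0.6, 0.4]
gripper_width: 0.1
```

Run:
```python
from h import *
get_image("top");inb()
go([b2w(-120,0,25)])
```

```text
base xy -134.5 0.3 25.7
t 17.65 pos [498.8 201.3  25.7] yaw -2.23 tilt [ 0.012  -0.0001] F [0.45 1.09 0.1 ] w -0.0
[0.0145 0.0003 0.0008] yaw -0.03
```

send_rows(
  translation=[
    [0.004,0,0],
    [0.008,0,0.0005],
    [0.011,0,0.0007],
    [0.013,0,0.0008],
    [0.0145,0,0.0008],
    [0.016,0,0.0008],
    [0.0165,0,0.0008],
  ],
  yaw=[0,0,0,0,0,0,0],
  fingers=[255,255,255,255,255,255,255],
)

```text
clock: 18.35
position: [512.8, 200.0, 24.7]
ee_rot: [1.0, -0.02, 0.004, 0.001]
contact_force: [-8.0, 2.8, 5.1]
gripper_width: -0.1
```

Run:
```python
from h import *
inb();go([]);get_image("top");inb();go([])
```

```text
base xy -120.4 -0.5 24.7
t 18.35 pos [512.8 200.   24.7] yaw -2.28 tilt [0.007  0.0021] F [-8.    2.81  5.09] w -0.1
base xy -120.4 -0.4 24.7
t 18.4 pos [512.8 200.   24.7] yaw -2.27 tilt [0.0071 0.0021] F [-7.17  1.57  4.43] w 0.2
```

send_rows(
  translation=[
    [0.001,0,0],
    [0.002,0,0],
    [0.003,0,0],
    [0.003,0,0],
  ],
  yaw=[0,0,0,0],
  fingers=[255,255,255,255],
)

```text
clock: 18.8
position: [512.8, 199.2, 24.5]
ee_rot: [1.0, -0.02, 0.001, 0.002]
contact_force: [-10.1, 3.0, 7.1]
gripper_width: 0.0
```

Run:
```python
from h import *
inb();go([])
```

```text
base xy -120.4 -1.2 24.5
t 18.8 pos [512.8 199.2  24.5] yaw -2.31 tilt [0.0014 0.0046] F [-10.13   2.97   7.12] w 0.0
```

The force rises with no motion, so the stack is home. Back off, rise, and go above the fin with the fingers closed.

Run:
```python
from h import *
go([b2w(-140,0,25),b2w(-140,0,150),b2w(-60,0,170),b2w(9,0,150)])
```

```text
t 18.8 pos [512.8 199.2  24.5] yaw -2.31 tilt [0.0014 0.0046] F [-10.13   2.97   7.12] w 0.0
[-0.0196 -0.0011 -0.0005] yaw -0.11
[-0.0194 -0.0006 -0.1255] yaw -0.11
[ 0.0606 -0.0006 -0.1454] yaw -0.11
[ 0.1296 -0.0008 -0.1253] yaw -0.11
```

send_rows(
  translation=[
    [-0.015,-0.001,0],
    [-0.0196,-0.001,-0.015],
    [-0.0196,-0.001,-0.055],
    [-0.0196,-0.0006,-0.1],
    [-0.0194,-0.0006,-0.13],
    [0.005,-0.0006,-0.14],
    [0.035,-0.0006,-0.145],
    [0.07,-0.0006,-0.14],
    [0.1,-0.0008,-0.132],
    [0.122,-0.0008,-0.127],
    [0.1296,-0.0008,-0.1253],
    [0.1296,-0.0008,-0.1253],
  ],
  yaw=[0,0,0,0,0,0,0,0,0,0,0,0],
  fingers=[255,255,255,255,255,255,255,255,255,255,255,255],
)

```text
clock: 20.0
position: [642.7, 194.9, 148.9]
ee_rot: [1.0, -0.021, 0.0, 0.003]
contact_force: [-0.9, 0.5, -0.3]
gripper_width: -0.1
```

Run:
```python
from h import *
get_image("top");im=get_image("scene"); cv2.imwrite("pics/s12.png",cv2.resize(im[100:240,140:300],None,fx=4.5,fy=4,interpolation=cv2.INTER_CUBIC))
im=get_image("wrist"); cv2.imwrite("pics/w12.png",im)
inb(); go([b2w(9,0,120)])
```

```text
base xy 8.4 0.0 150.5
t 20.15 pos [641.5 195.5 150.5] yaw -2.28 tilt [0.0016 0.0045] F [0.01 0.93 0.07] w -0.5
[ 0.0006 -0.0001  0.0305] yaw -0.08
```

View pics/s12.png

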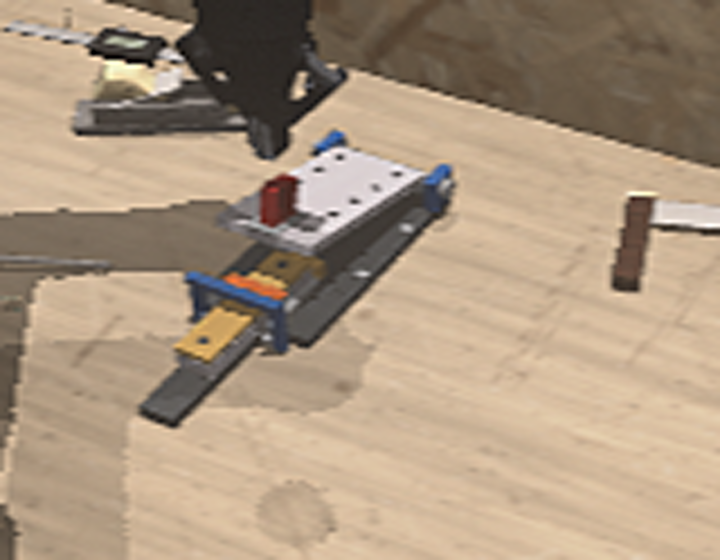

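View pics/w12.png

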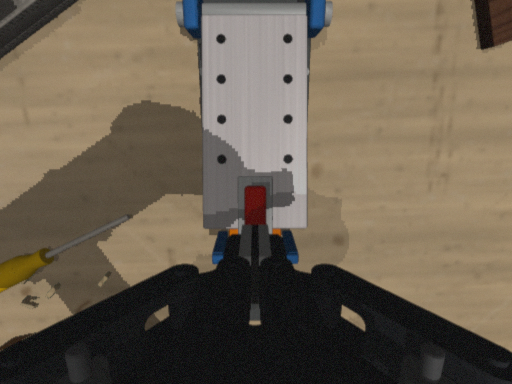

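The plate is still raised, the stack is home with the flap resting on it, and the closed fingertips (257,230) are over the red fin (256,205).

send_rows(
  translation=[
    [0,0,0.012],
    [0,0,0.022],
    [0.0005,0,0.028],
    [0.0005,0,0.03],
    [0.0005,0,0.032],
    [0.0005,0,0.034],
    [0.0005,0,0.036],
    [0.0005,0,0.036],
  ],
  yaw=[0,0,0,0,0,0,0,0],
  fingers=[255,255,255,255,255,255,255,255],
)

```text
clock: 20.95
position: [642.2, 195.4, 114.3]
ee_rot: [1.0, -0.02, 0.001, 0.002]
contact_force: [0.4, 0.7, -0.2]
gripper_width: -0.2
```

Run:
```python
from h import *
inb(); go([])
```

```text
base xy 9.0 -0.1 114.3
t 20.95 pos [642.2 195.4 114.3] yaw -2.29 tilt [0.0017 0.0042] F [ 0.36  0.66 -0.22] w -0.2
```

send_rows(
  translation=[
    [0,0,0.0015],
    [0,0,0.003],
    [0,0,0.0045],
    [0,0,0.006],
    [0,0,0.006],
  ],
  yaw=[0,0,0,0,0],
  fingers=[255,255,255,255,255],
)

```text
clock: 21.45
position: [642.0, 195.4, 107.9]
ee_rot: [1.0, -0.02, 0.001, 0.002]
contact_force: [0.0, -0.3, -0.4]
gripper_width: 0.1
```

Run:
```python
from h import *
inb(); go([])
im=get_image("scene"); cv2.imwrite("pics/s13.png",cv2.resize(im[100:240,140:300],None,fx=4.5,fy=4,interpolation=cv2.INTER_CUBIC))
```

```text
base xy 8.9 -0.1 107.9
t 21.45 pos [642.  195.4 107.9] yaw -2.29 tilt [0.0013 0.0043] F [ 0.04 -0.3  -0.4 ] w 0.1
```

View pics/s13.png

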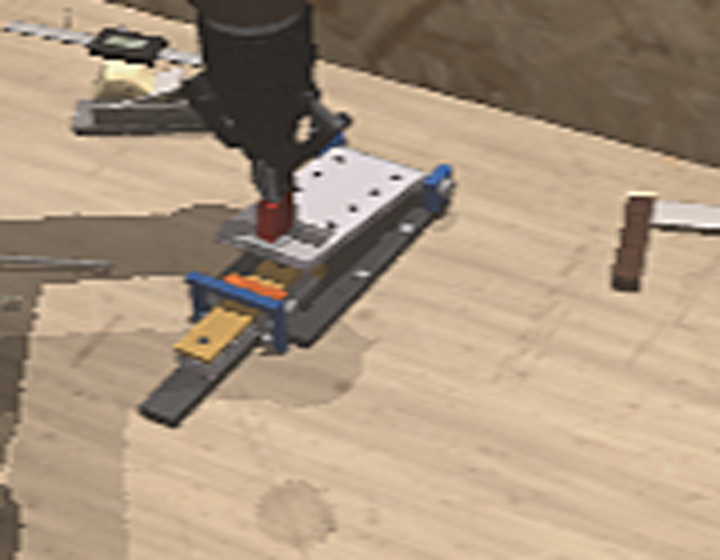

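The scene shows the fingertips on the fin and the plate starting down. Continue in small steps, feeling for the stack.

send_rows(
  translation=[
    [0,0,0.001],
    [0,0,0.002],
    [0,0,0.003],
    [0,0,0.003],
  ],
  yaw=[0,0,0,0],
  fingers=[255,255,255,255],
)

```text
clock: 21.9
position: [642.0, 195.3, 104.7]
ee_rot: [1.0, -0.02, 0.001, 0.002]
contact_force: [-0.9, -0.5, 0.7]
gripper_width: 0.0
```

send_rows(
  translation=[
    [0,0,0.001],
    [0,0,0.002],
    [0,0,0.002],
  ],
  yaw=[0,0,0],
  fingers=[255,255,255],
)

```text
clock: 22.2
position: [642.0, 195.3, 102.5]
ee_rot: [1.0, -0.02, 0.001, 0.002]
contact_force: [0.3, 0.3, 1.0]
gripper_width: 0.1
```

send_rows(
  translation=[
    [0,0,0.001],
    [0,0,0.002],
    [0,0,0.002],
  ],
  yaw=[0,0,0],
  fingers=[255,255,255],
)

```text
clock: 22.5
position: [641.9, 195.3, 100.3]
ee_rot: [1.0, -0.02, 0.0, 0.002]
contact_force: [-0.5, -0.5, 0.1]
gripper_width: 0.0
```

Run:
```python
from h import *
inb(); go([])
```

```text
base xy 8.7 -0.1 100.3
t 22.5 pos [641.9 195.3 100.3] yaw -2.3 tilt [0.0009 0.0044] F [-0.47 -0.52  0.06] w 0.0
```

send_rows(
  translation=[
    [0,0,0.001],
    [0,0,0.0015],
    [0,0,0.0015],
  ],
  yaw=[0,0,0],
  fingers=[255,255,255],
)

```text
clock: 22.8
position: [641.9, 195.3, 98.7]
ee_rot: [1.0, -0.02, 0.0, 0.002]
contact_force: [-0.2, -0.1, 0.5]
gripper_width: -0.0
```

Run:
```python
from h import *
inb(); go([])
im=get_image("scene"); cv2.imwrite("pics/s14.png",cv2.resize(im[130:200,165:265],None,fx=7,fy=7,interpolation=cv2.INTER_CUBIC))
```

```text
base xy 8.7 -0.2 98.7
t 22.8 pos [641.9 195.3  98.7] yaw -2.3 tilt [0.0008 0.0044] F [-0.2  -0.12  0.5 ] w -0.0
```

View pics/s14.png

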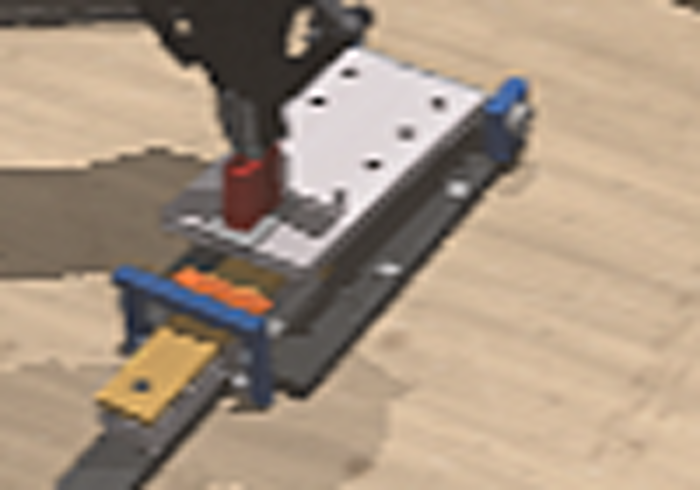

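send_rows(
  translation=[
    [0,0,0.0007],
    [0,0,0.0014],
    [0,0,0.0014],
  ],
  yaw=[0,0,0],
  fingers=[255,255,255],
)

```text
clock: 23.15
position: [641.9, 195.3, 97.1]
ee_rot: [1.0, -0.02, 0.0, 0.002]
contact_force: [-1.1, -0.2, 0.6]
gripper_width: 0.1
```

send_rows(
  translation=[
    [0,0,0.0007],
    [0,0,0.0014],
    [0,0,0.0014],
  ],
  yaw=[0,0,0],
  fingers=[255,255,255],
)

```text
clock: 23.45
position: [641.9, 195.3, 96.8]
ee_rot: [1.0, -0.02, 0.001, 0.002]
contact_force: [-3.5, 0.1, 6.1]
gripper_width: 0.3
```

Stack contact felt at z ≈ 96.8, where the force jumps to 6 N. One more gentle press to seat it firmly.

send_rows(
  translation=[
    [0,0,0.0008],
    [0,0,0.0014],
    [0,0,0.0014],
    [0,0,0.0014],
  ],
  yaw=[0,0,0,0],
  fingers=[255,255,255,255],
)

```text
clock: 23.85
position: [642.0, 195.3, 96.8]
ee_rot: [1.0, -0.02, 0.001, 0.002]
contact_force: [-3.4, -0.3, 7.7]
gripper_width: -0.2
```

Run:
```python
from h import *
inb(); go([])
```

```text
base xy 8.8 -0.2 96.8
t 23.85 pos [642.  195.3  96.8] yaw -2.25 tilt [0.0018 0.0047] F [-3.37 -0.34  7.7 ] w -0.2
```

send_rows(
  translation=[
    [0,0,0.001],
    [0,0,0.002],
    [0,0,0.0022],
    [0,0,0.0022],
  ],
  yaw=[0,0,0,0],
  fingers=[255,255,255,255],
)

```text
clock: 24.25
position: [642.0, 195.3, 96.7]
ee_rot: [1.0, -0.019, 0.001, 0.002]
contact_force: [-5.4, 0.1, 10.0]
gripper_width: -0.1
```

Run:
```python
from h import *
inb(); go([])
```

```text
base xy 8.8 -0.2 96.7
t 24.25 pos [642.  195.3  96.7] yaw -2.21 tilt [0.0026 0.0048] F [-5.39  0.05  9.96] w -0.1
```

send_rows(
  translation=[
    [0,0,-0.002],
    [0,0,-0.006],
    [0,0,-0.015],
    [0,0,-0.035],
    [-0.02,0,-0.06],
    [-0.05,0,-0.085],
    [-0.08,0,-0.1],
    [-0.1,0,-0.1],
    [-0.1,0,-0.1],
    [-0.1,0,-0.1],
  ],
  yaw=[0,0,0,0,0,0,0,0,0,0],
  fingers=[255,255,255,255,255,255,255,255,255,255],
)

```text
clock: 25.25
position: [542.1, 199.9, 196.9]
ee_rot: [1.0, -0.019, 0.002, 0.002]
contact_force: [-0.5, -0.2, -0.0]
gripper_width: 0.3
```

```bash
cat > chk.py <<'E'
from h import *
import sys
k=sys.argv[1]
get_image("top");get_image("top")
st=read_state(); im=get_image("wrist"); cv2.imwrite(f"pics/w{k}.png",im); np.save(f"st{k}.npy",st,allow_pickle=True)
s=get_image("scene"); cv2.imwrite(f"pics/s{k}.png",s); t=get_image("top"); cv2.imwrite(f"pics/t{k}.png",t)
a=cv2.resize(s[120:200,165:265],None,fx=5,fy=5,interpolation=cv2.INTER_CUBIC); cv2.imwrite(f"pics/sc{k}.png",a)
inb(); go([])
E
python3 chk.py 15
```

```text
base xy -90.9 0.2 195.8
t 25.5 pos [542.4 199.5 195.8] yaw -2.25 tilt [0.0019 0.0055] F [ 0.64 -0.14  0.27] w 0.1
```

View pics/w15.png

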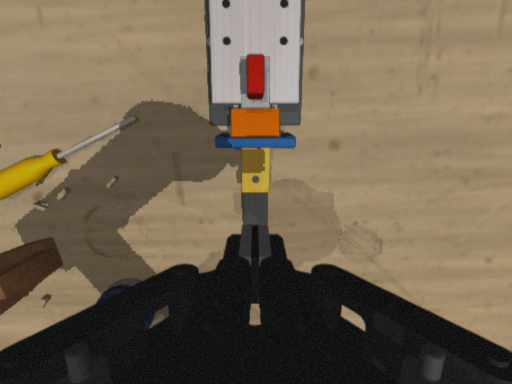

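View pics/sc15.png

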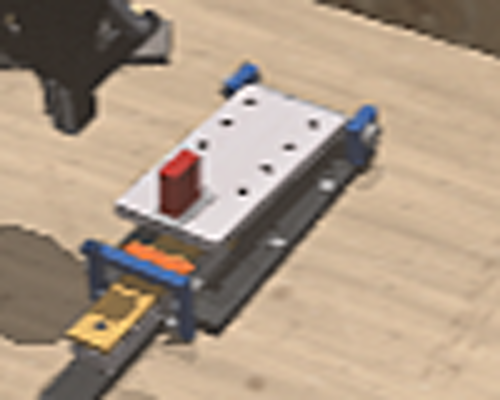

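View pics/s15.png

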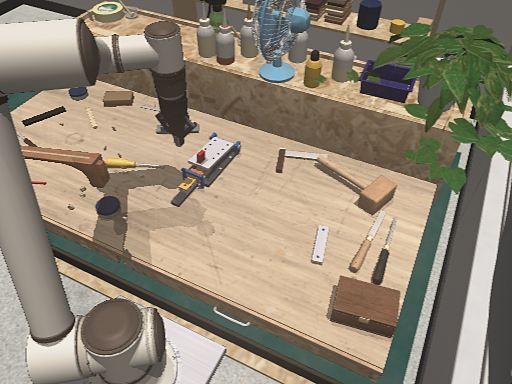

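Run:
```python
from h import *
from m2 import blobs
im=cv2.imread("pics/w15.png"); st=np.load("st15.npy",allow_pickle=True).item(); c=cam("wrist",st)
g=cv2.cvtColor(im,cv2.COLOR_BGR2HSV); gr=cv2.cvtColor(im,cv2.COLOR_BGR2GRAY).astype(int)
def tb(p): d=p[:2]-O; return np.round([d[0]*np.cos(PSI)+d[1]*np.sin(PSI),-d[0]*np.sin(PSI)+d[1]*np.cos(PSI)],1)
for u in(248,256,264):
    print(u,[(v,g[v,u,1:].tolist()) for v in range(188,196)],[(v,int(gr[v,u])) for v in range(218,230)])
# fin top height: far edge/near edge visible in w15, and fin in scene/top
for n in("scene","top"):
    i=cv2.imread(f"pics/{n[0]}15.png"); q=blobs(i,(0,130,60),(8,255,255),(170,130,260,240),5)
    print(n,[cv2.boundingRect(x) for x in q])
q=blobs(im,(0,150,60),(8,255,255),(180,0,320,150))[0]; print(cv2.boundingRect(q))
for v in(160,175,187):
    row=(g[v,:,0]>15)&(g[v,:,0]<35)&(g[v,:,1]>150); k=np.where(row[225:285])[0]+225
    print(v,k.min(),k.max(),tb(onz(c,(k.min()-.5,v),36)),tb(onz(c,(k.max()+.5,v),36)))
for v in (191.5,192.5,193): print(v,tb(onz(c,(256,v),36)))
for v in (223.5,225): print(v,tb(onz(c,(256,v),12)))
```

```text
248 [(188, [179, 188]), (189, [176, 188]), (190, [177, 190]), (191, [177, 183]), (192, [146, 124]), (193, [51, 70]), (194, [9, 60]), (195, [13, 61])] [(218, 71), (219, 68), (220, 66), (221, 71), (222, 70), (223, 70), (224, 59), (225, 51), (226, 48), (227, 54), (228, 51), (229, 47)]
256 [(188, [174, 186]), (189, [172, 188]), (190, [173, 189]), (191, [179, 180]), (192, [146, 122]), (193, [47, 70]), (194, [8, 67]), (195, [21, 62])] [(218, 72), (219, 69), (220, 74), (221, 69), (222, 71), (223, 72), (224, 54), (225, 36), (226, 15), (227, 11), (228, 17), (229, 12)]
264 [(188, [173, 189]), (189, [183, 187]), (190, [184, 188]), (191, [176, 185]), (192, [149, 127]), (193, [49, 73]), (194, [4, 62]), (195, [4, 65])] [(218, 63), (219, 65), (220, 64), (221, 66), (222, 64), (223, 66), (224, 66), (225, 56), (226, 51), (227, 50), (228, 50), (229, 47)]
scene [(197, 150, 8, 13)]
top [(195, 173, 4, 10)]
(247, 55, 17, 44)
160 242 269 [-73.4  14.1] [-73.5 -15.3]
175 242 268 [-89.5  14.2] [-89.6 -14.4]
187 242 268 [-102.7   14.4] [-102.7  -14.6]
191.5 [-107.7   -1.2]
192.5 [-108.9   -1.2]
193 [-109.4   -1.2]
223.5 [-154.5   -1.5]
225 [-156.4   -1.5]
```

Run:
```python
from h import *
go([]); print(job_done())
```

```text
t 25.5 pos [542.4 199.5 195.8] yaw -2.25 tilt [0.0019 0.0055] F [ 0.64 -0.14  0.27] w 0.1
the job is handed in; nothing more can be done
None
```

The sine plate is set on the tall stack and the job is handed in at about 25.5 s of the 72 s allowed. I lifted the plate by its fin to about 0.24 rad. I then slid the brass-topped tall stack through the flap to the stop and pressed the plate back down on the fin until its roller met the stack.

**Stack home:** With the stack gripped, force rose to 14 N with no further motion. A second push on its tail with closed fingers gave 10 N, again with no motion. Afterwards the camera put the tail at base x ≈ −108.5 to −109 (nominal −108), so it reads up to 1 mm short, within the calibration. The stack was centred to about 0.5 mm.

**Roller on the stack:** Pressing on the fin, resistance appeared at tool height 96.8 mm, a tilt of about 0.095 rad, inside the stated 0.09 to 0.15. Pressing on to 10 N moved it no further (96.7 mm).

**Last pictures:** The plate rests on the stack, the flap lies on it, and the short stack and tools look undisturbed by eye. Nothing was touching the robot at hand-in.

**Did not agree or not checked:**
- One two-camera height for the stack came out wrong (−8 mm). Two wrist-camera views agreed on 24 mm, and I used that.
- I first felt for the fin at about 116 to 120 mm and met no clear force. The 1 to 2 N push is within the sensor noise, so only the pictures showed the plate going down before the roller met the stack.
- I did not measure the plate's height again after letting go.

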